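Hang the pail over the sale basket and tip the confetti tubes out of it

TASK

Pick up the small steel pail of confetti tubes by its bail, hang it by the bail on the double hook over the wire sale basket with the tubes still in it, and let go. Then lift its bottom by the D-handle on the bottom rim so that the hanging pail tips up and all four tubes slide out into the basket, and lower it again so that the empty pail is left hanging upright on both prongs of the hook. Leave the other goods on the table where they stand.

Things in the scene. Friction and masses are not known exactly. Their poses are not given: they have to be found in the camera images.
- pail: Round open steel pail, 100 mm high, outer radius 46 mm at the bottom, 58 mm at the rim, wall 3 mm, about 0.4 kg empty. Origin: centre of its underside; z up through the mouth. Its bail pivots on ears at y = +62 and -62, z = 94 mm; its D-handle stands out from the bottom rim on the -x side.
- bail (a joint): Bail angle, rad: 0 when it stands up along the pail's z axis, positive when it leans to the pail's +x side, negative to -x (the D-handle's side); it can swing down past the rim to 2.2 either way. Turns about the line through the ears (pail's y). Stiff pivots (0.025 N m): the bail stays where it is left; a hanging pail may hang several degrees off plumb.
- bail_grip (a point): Middle of the bail's straight top bar, which is 94 mm long, parallel to the pail's y axis and 75 mm from the ear line. Here is a wooden sleeve 16 mm thick, 40 mm long; beyond it on each side some 25 mm of bare 6 mm wire. z axis: from the ear line to the bar, in the bail's plane.
- tip_handle: D-handle fixed to the pail's bottom rim for tipping it, of 8 mm round bar: crossbar 60 mm long, parallel to the pail's y axis, 84 mm from the pail's axis on the -x side, 8 mm above the underside; legs at y = +30 and -30 mm. Clear gap between crossbar and pail wall 33 mm; the bar can turn in a light grip. Origin and axes are the pail's.
- handle_bar (a point): Middle of the D-handle's crossbar; axes as the pail's.
- stand: Fixed wire basket with hook bar. Origin on the table straight below the hook seat; -x is the front, nearest the robot. Basket x -100 to 150, y -140 to 140 mm, walls 60 mm high; boxes 36 mm high along the back. Uprights at x 120, y +-152 carry a 16 mm bar along y, 300 mm up; from its middle two 8 mm prongs at y = +-33 reach forward to x = -24, free space between them.
- hook (a point): Hook seat, midway between the prongs: where the middle of the bail's bar lies when the pail hangs (underside then 110 mm above the table), 279 mm up; axes as the stand's. Each prong has a trough here, 18 mm long, between its upturned tip (top 13 mm above the seat) and a slope up behind (15 mm above it at x = 30 mm). The bare wire rests in both, either side of the sleeve.
- basket (a point): Middle of the basket floor, 12 mm above the table; axes as the stand's. The basket reaches 125 mm from here along x and 140 mm along y both ways.
- tube1: Confetti tube: cylinder 28 mm in diameter, 72 mm long, about 30 g; origin in its middle, z along it. The four tubes start standing in the pail.
- tube2: Confetti tube, as tube1.
- tube3: Confetti tube, as tube1.
- tube4: Confetti tube, as tube1.
- cannon: Bystander: upright confetti cannon, a cylinder 50 mm in diameter and 215 mm tall; origin under its centre.
- hats: Bystander: stack of cone hats, 85 mm wide at the foot, 163 mm tall; origin under its centre.
- candle: Bystander: lidded candle jar, 68 mm in diameter and 75 mm tall, before the basket's front; origin under its centre.

How it is judged (in metres and radians):
On the way, in this order (a step that is already met when the one before it is completed fails the run):
1. the pail hangs by its bail on both prongs of the hook, let go, with the four tubes still in it (x of bail_grip in the frame of hook between -0.014 and 0.014 m and y of bail_grip in the frame of hook between -0.015 and 0.015 m and z of bail_grip in the frame of hook between -0.006 and 0.008 m and contact force between bail and stand above 1 N and contact force between the fingers and pail below 0.1 N and distance between each of tube1, tube2, tube3, tube4 and pail below 0.09 m and angle between pail's own z axis and vertical below 0.5 rad), for 0.2 s.
2. the hanging pail is tipped up past level by the D-handle on its bottom rim (angle between pail's own z axis and vertical above 1.65 rad and contact force between the fingers and tip_handle above 0.3 N and distance between bail_grip and hook below 0.03 m), for 0.2 s.
At the end, for the whole second after the job is handed in: All four tubes lie in the wire basket (middles within its walls, under 80 mm above its floor). The empty pail hangs untouched and at rest by its bail in both prong troughs (bar's middle within 14 mm of the seat in x, 15 mm in y, -6 to 8 mm in height), upright within 0.4 rad (x of tube1 in the frame of basket between -0.125 and 0.125 m and y of tube1 in the frame of basket between -0.14 and 0.14 m and z of each of tube1, tube2, tube3, tube4 in the frame of basket below 0.08 m and x of tube2 in the frame of basket between -0.125 and 0.125 m and y of tube2 in the frame of basket between -0.14 and 0.14 m and x of tube3 in the frame of basket between -0.125 and 0.125 m and y of tube3 in the frame of basket between -0.14 and 0.14 m and x of tube4 in the frame of basket between -0.125 and 0.125 m and y of tube4 in the frame of basket between -0.14 and 0.14 m and x of bail_grip in the frame of hook between -0.014 and 0.014 m and y of bail_grip in the frame of hook between -0.015 and 0.015 m and z of bail_grip in the frame of hook between -0.006 and 0.008 m and contact force between bail and stand above 1 N and contact force between the fingers and pail below 0.1 N and angle between pail's own z axis and vertical below 0.4 rad and linear speed of each of tube1, tube2, tube3, tube4, pail below 0.05 m/s).
It fails at once if the confetti cannon is pushed more than 25 mm or tipped over (distance of cannon from where it was at the start of the episode above 0.025 m or angle between cannon's own z axis and vertical above 0.4 rad).
It fails at once if the stack of hats is pushed more than 25 mm or tipped over (distance of hats from where it was at the start of the episode above 0.025 m or angle between hats's own z axis and vertical above 0.4 rad).
It fails at once if the candle jar is pushed more than 25 mm or tipped over (distance of candle from where it was at the start of the episode above 0.025 m or angle between candle's own z axis and vertical above 0.4 rad).
It also fails if it takes over 72 s, if anything falls off the work surface, if the arm or the gripper's body presses on something with over 40 N, if the wrist force passes 120 N, or if a joint passes its speed limit or range.

ROBOT

A 6-joint arm with a two-finger parallel gripper is mounted at the origin on the work surface. World frame = base frame: x ahead of the robot, y to its left, z up, the work surface at z = 0. Lengths are in m, angles in degrees, forces in N, time in s.
With the tool pointing down it reaches from about 0.25 to 0.775 m from the base axis. Payload 8.9 kg.
Tool frame: the origin (TCP) lies where the fingers leave the gripper's body, on its centre line; the fingertips stand 73 mm ahead of it and the grasp point (between the pads) lies 54 mm ahead of it; y points along the fingers, z is the direction in which the jaws open and shut, and the axes are right-handed (so a half turn about y gives the same grasp; the last joint's range is limited). The gripper opens to 85 mm and grips with 20 to 120 N. Pads are 22 mm wide; open, the fingers measure 114 mm over their backs; the gripper's body (76 mm by 85 mm) begins 54 mm behind the grasp point. The pads swing forward as they close: fully open they stand 13 mm farther back than shut.
Start: joints at [68.91, 16.656, -8.789, 64.555, 0, 82.019], TCP at [0.119, 0.511, 0.304] pointing down, gripper open.
Joint ranges: [-144.48, 144.48], [-52.06, 99.96], [-74.48, 78.29], [-112.23, 115.85], [-86.99, 84.42], [-180, 180]. Speed limits (degrees/s): [127.2, 127.2, 159.86, 180, 180, 180].

INTERFACE

Orientations are given as [roll, pitch, yaw] about the fixed x, y, z axes, in that order (R = Rz(yaw) Ry(pitch) Rx(roll)).
In Python, from bench import ctrl, cams, finder gives the robot as it stands. The module is installed in compiled form; this text tells all that it offers.
- The arm moves only by the tool jog_arm, never from a script. Its argument "steps" is a list that holds one entry, the list of rows, each a list of 5 numbers: the shift along the tool's x, y, z in m, then the turn about the tool's y in degrees, then the finger opening in m, from 0 to 0.0854. A call has exactly 8 rows; each row is the pose to reach, as a shift and turn from the pose commanded when the call began, along the tool's axes at that moment; what a row does not reach only later rows make up. A row lasts 1/10 s, in which the tool goes at most 50 mm and 8.59 degrees, less where a joint would pass 70% of its speed; a pose out of reach is approached as far as the arm can. A call with a gripper value outside its range is refused whole. The fingers move at their own pace and stop on an object; "force" is the grip in N (left out, the last holds). Time passes only in rows, so rows that repeat a pose let the fingers close, or fill a call up. It gives the time, the measured TCP pose, the force and the opening at its end, in the units of the state.
- ctrl.get_obs(): the state, without advancing time (a new reading comes with each control period).
- cams.capture(name): name is "scene" or "side" or "wrist"; returns the picture (420x560x3 uint8, red, green, blue); there is no depth.
- cams.calibration(name): a dict with "mtx" (3x3 intrinsics, pixels), "k1" (the pictures are not rectified: a ray, as slopes to the right and down, at radius r is drawn at 1 + k1 r^2 times it, then the intrinsics apply), "R" (3x3) and "t" (3): a world point X has camera coordinates R X + t; the wrist camera has in their place "mount" (4x4, takes a point from camera to tool coordinates, whose origin is the TCP and whose axes are the tool frame's). Camera axes: x right, y down, z forward; pixel columns grow to the right and rows downward; lengths in m; the calibration is good to about 2 mm. A picture is of the moment at which its call begins: read the wrist's pose just before it. calibration takes no time and is no camera call.
- ctrl.sign_off(): hands the job in, once; it reports no verdict.
Trained networks look in the newest picture that a camera, given by its name, has taken for a name from the list of things; names that differ only in an ending like _2 or _b are one class to them, and where a whole thing is asked for, a point or a joint stands for the part that bears it (a point fixed in the world has none). Each returns a list of dicts, best first, with "confidence" (0 to 1); they miss things now and then, are a little off and sometimes report something else, mostly with a low value. They report only what shows in the picture. A call takes as long as a camera call.
- finder.find_in(target, camera): "extent" ([centre column, centre row, width, height] in pixels, round what is visible of it).
The state is a dict: "clock": time; "joint_positions": joint angles; "qd": joint speeds; "effort": joint torques, N m; "position": TCP position; "tool_rot": TCP orientation; "contact_force": force on the tool from outside, world axes, zero at the start; "torque": the same for the moment, N m; "finger_gap": finger opening in m.
Only numpy, scipy, OpenCV 4.12 (cv2) and the standard library are available. Lean on these libraries where they do the work, as an engineer would, in place of code of your own. Each camera call takes 0.05 s, during which the arm holds its last target. There are 200 camera calls.

## Working session

There is one attempt and no reset: what is moved stays moved. The work goes in short steps, Python scripts to look and compute and a tool call to move; the robot and the scene stay as the last step left them, time stands still between calls to the robot, and variables do not carry over. Pictures are saved under pics/ and viewed, about 8 in all and at most 12, crops included, and the job is handed in when it is done.

Besides the shell and the picture viewer there is one more tool, called after "Call:" as a command line: name --argument value ..., lists and objects as JSON in quotes. jog_arm: Moves the arm, as the interface text tells. Its arguments: {"type":"object","properties":{"steps":{"type":"array"},"force":{"type":"number"}},"required":["steps"]}

```bash
mkdir -p pics; ls; python3 - <<'E'
from bench import ctrl,cams,finder
import cv2,numpy as np
o=ctrl.get_obs()
for k in ['clock','position','tool_rot','finger_gap','contact_force']: print(k,o[k])
for c in ['scene','side','wrist']:
    im=cams.capture(c); cv2.imwrite(f'pics/a_{c}.png',im[:,:,::-1])
    cal=cams.calibration(c); print(c,{k:np.round(v,4).tolist() for k,v in cal.items()})
    for n in ['pail','bail','bail_grip','tip_handle','stand','hook','basket','tube1','cannon','hats','candle']:
        try:
            r=finder.find_in(n,c); print(n,[(np.round(d['extent']).tolist(),round(d['confidence'],2)) for d in r[:4]])
        except Exception as e: print(n,e)
a=cv2.imread('pics/a_scene.png');b=cv2.imread('pics/a_side.png')
E
```

```text
pics
clock 0.0
position [0.1189411  0.51098864 0.30332308]
tool_rot [-9.00760746e+01  9.52214065e-03 -1.31100616e+01]
finger_gap 0.08521503881235316
contact_force [-0.14033904  0.45866375  1.27647956]
scene {'mtx': [[516.1834, 0.0, 272.0421], [0.0, 516.1834, 215.1474], [0.0, 0.0, 1.0]], 'k1': -0.0394, 'R': [[0.6382, 0.7699, -0.0027], [0.5845, -0.4868, -0.6491], [-0.5011, 0.4127, -0.7607]], 't': [-0.2787, -0.2325, 1.4376]}
pail [([165.0, 337.0, 70.0, 82.0], 0.85)]
bail [([168.0, 332.0, 69.0, 36.0], 0.74)]
bail_grip [([167.0, 332.0, 72.0, 43.0], 0.94)]
tip_handle [([173.0, 323.0, 12.0, 17.0], 0.48)]
stand [([382.0, 189.0, 145.0, 214.0], 0.59), ([278.0, 314.0, 40.0, 68.0], 0.44)]
hook [([384.0, 188.0, 144.0, 212.0], 0.87)]
basket [([384.0, 191.0, 142.0, 208.0], 0.7), ([164.0, 336.0, 72.0, 79.0], 0.25)]
tube1 [([175.0, 323.0, 11.0, 16.0], 0.55), ([164.0, 348.0, 19.0, 12.0], 0.54), ([157.0, 332.0, 10.0, 14.0], 0.49), ([181.0, 343.0, 17.0, 17.0], 0.45)]
cannon [([203.0, 242.0, 38.0, 84.0], 0.85)]
hats [([278.0, 314.0, 45.0, 69.0], 0.67)]
candle [([295.0, 211.0, 35.0, 40.0], 0.86), ([162.0,
[... 633 characters left out ...]
6), ([389.0, 337.0, 53.0, 83.0], 0.59)]
tube1 [([377.0, 362.0, 18.0, 28.0], 0.8), ([373.0, 345.0, 17.0, 20.0], 0.77), ([359.0, 361.0, 15.0, 19.0], 0.68)]
cannon [([284.0, 285.0, 27.0, 80.0], 0.61)]
hats [([356.0, 260.0, 36.0, 66.0], 0.89)]
candle [([245.0, 220.0, 26.0, 38.0], 0.94), ([334.0, 367.0, 29.0, 40.0], 0.65), ([283.0, 138.0, 164.0, 191.0], 0.23)]
wrist {'mtx': [[373.7384, 0.0, 281.1915], [0.0, 373.7384, 210.1529], [0.0, 0.0, 1.0]], 'k1': 0.0133, 'mount': [[0.0005, 0.9558, 0.294, -0.0751], [0.0002, -0.294, 0.9558, -0.0706], [1.0, -0.0004, -0.0003, 0.0001], [0.0, 0.0, 0.0, 1.0]]}
pail []
bail []
bail_grip []
tip_handle []
stand []
hook []
basket []
tube1 []
cannon []
hats []
candle []
```

View pics/a_scene.png

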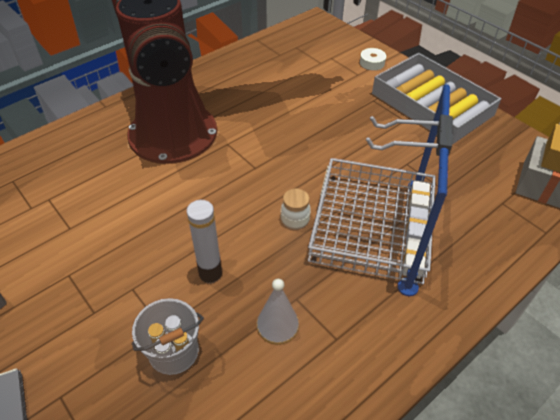

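View pics/a_side.png

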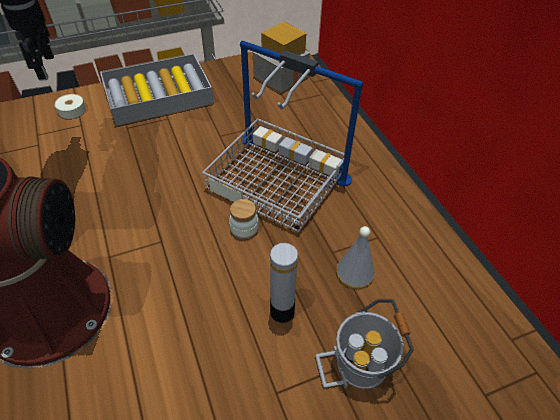

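Scene shows the pail at (170,335), the stand at about (380,190), and hook prong tips at about (370,122) and (367,144). In the side view the pail is at (368,350), its D-handle to the lower left at (328,370), and the bail leans right with the sleeve at (403,324). Next, enlarged crops.

```bash
cat > h.py <<'E'
import numpy as np,cv2
from bench import ctrl,cams,finder
from scipy.spatial.transform import Rotation as Ro
from scipy.optimize import least_squares
def cam(c,pose=None):
    k=cams.calibration(c)
    if 'R' in k: return k['mtx'],k['k1'],np.array(k['R']),np.array(k['t'])
    o=pose or ctrl.get_obs(); T=np.eye(4); T[:3,:3]=Ro.from_euler('xyz',o['tool_rot'],degrees=True).as_matrix(); T[:3,3]=o['position']
    W=np.linalg.inv(T@np.array(k['mount'])); return k['mtx'],k['k1'],W[:3,:3],W[:3,3]
def proj(C,X):
    m,k,R,t=C; p=np.atleast_2d(X)@R.T+t; s=p[:,:2]/p[:,2:]; s=s*(1+k*(s**2).sum(1,keepdims=True))
    return s@np.array(m)[:2,:2].T+np.array(m)[:2,2]
def tri(obs):  # [(cam,(u,v))..]
    f=lambda X:np.concatenate([proj(C,X)[0]-p for C,p in obs])
    r=least_squares(f,[0.4,0.2,0.1]); return r.x,np.abs(r.fun).max()
def crop(im,x,y,w,h,s): # rgb image -> bgr crop with ticks
    c=cv2.resize(im[y:y+h,x:x+w,::-1],None,fx=s,fy=s,interpolation=cv2.INTER_CUBIC).copy()
    for i in range(-x%10,w,10):
        cv2.line(c,(i*s,0),(i*s,6 if (x+i)%50 else 16),(0,255,0),1)
    for i in range(-y%10,h,10):
        cv2.line(c,(0,i*s),(6 if (y+i)%50 else 16,i*s),(0,255,0),1)
    return c
E
python3 - <<'E'
from h import *
a=cv2.imread('pics/a_scene.png')[:,:,::-1];b=cv2.imread('pics/a_side.png')[:,:,::-1]
q=np.vstack([np.hstack([crop(a,110,290,100,100,4)[:300,:400] if 0 else crop(a,115,295,100,75,4),crop(b,312,300,100,75,4)]),
 np.hstack([crop(a,360,85,100,75,4),crop(b,235,40,100,75,4)])])
cv2.imwrite('pics/b.png',q);print(q.shape)
E
```

```text
(600, 800, 3)
```

View pics/b.png

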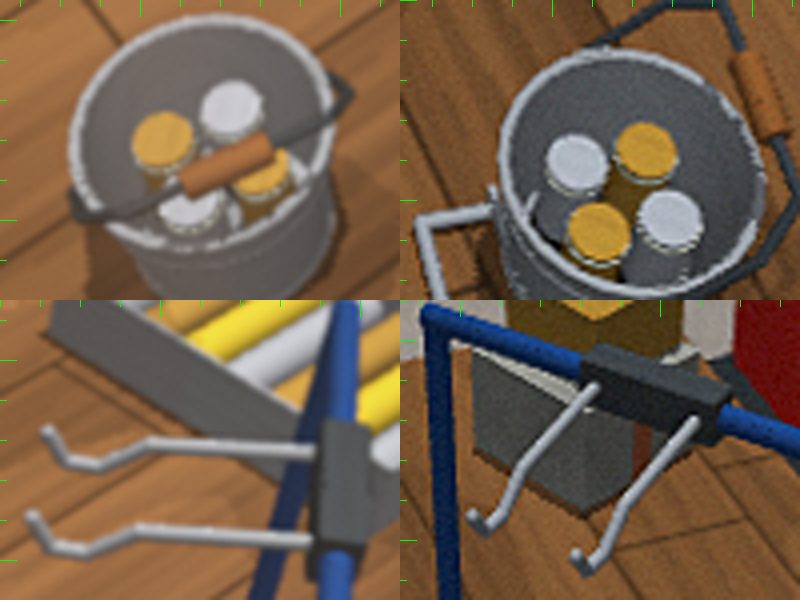

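Crops: pail rim ellipses, the sleeve, and the prong tips, troughs and roots are clear in both views, so I'll triangulate them and fit poses.

```bash
python3 - <<'E'
from h import *
S,D=cam('scene'),cam('side')
T=lambda n,a,b:print(n,*[np.round(v,4) for v in tri([(S,a),(D,b)])])
T('sleeve c',(172,336.2),(402.5,323.75))
T('sleeve e1',(160.75,341.5),(407.5,333.25));T('sleeve e2',(183,330.75),(397.5,313.75))
T('sleeve e1x',(160.75,341.5),(397.5,313.75))
T('A tip',(371.25,118),(253.25,93.5));T('B tip',(368,138.75),(278.75,103.25))
T('A tr',(378,125),(257.5,96.25));T('B tr',(376,147),(285,105))
T('A root',(438.75,123),(283.75,61.75));T('B root',(437.5,145.5),(308.75,70.5))
T('A bend',(397.5,120.5),(266.25,81.75));T('B bend',(394,142.5),(292,91.75))
T('foot',(409,288),(347,180))
# pail fit: rim bbox
th=np.linspace(0,2*np.pi,200)
def bb(C,c,r): p=proj(C,c+np.c_[r*np.cos(th),r*np.sin(th),0*th]);return np.r_[p.min(0),p.max(0)]
ms=np.array([132.3,298.3,198.5,357.6]);md=np.array([436.5-100+0,312,503.5-100,373.8])
md=np.array([312+98/4,312,312+365/4,373.8])
f=lambda x:np.r_[bb(S,x[:3],.058)-ms,bb(D,x[:3],.058)-md]
r=least_squares(f,[.3,.6,.1]);print('rim',r.x.round(4),r.fun.round(1))
for n,p in [('cannon',None),('hats',None),('candle',None)]:
    e=[finder.find_in(n,c)[0]['extent'] for c in ('scene','side')]
    print(n,tri([(S,e[0][:2]),(D,e[1][:2])]))
E
```

```text
sleeve c [ 0.61   -0.3631  0.1477] 0.1081
sleeve e1 [ 0.6073 -0.383   0.1501] 0.0872
sleeve e2 [ 0.6126 -0.3427  0.1466] 0.0349
sleeve e1x [ 0.6069 -0.3673  0.1603] 9.1375
A tip [0.5331 0.1783 0.2879] 0.6192
B tip [0.5722 0.1273 0.2877] 0.3979
A tr [0.5456 0.1875 0.2723] 0.2495
B tr [0.5895 0.1338 0.2744] 0.2238
A root [0.6362 0.2566 0.2982] 0.0055
B root [0.6757 0.2031 0.2979] 0.1248
A bend [0.5743 0.2085 0.2902] 0.0671
B bend [0.6135 0.1538 0.2901] 0.1557
foot [0.762  0.1087 0.0052] 0.7516
rim [ 0.5593 -0.3537  0.0978] [ 0.9  0.8 -1.3 -1.2  1.5  0.9 -0.9 -0.9]
cannon (array([ 0.45541601, -0.19524433,  0.11442954]), np.float64(0.013188963708984147))
hats (array([ 0.64489009, -0.15526213,  0.04217675]), np.float64(1.0803593567471808))
candle (array([0.45796528, 0.05370932, 0.03116136]), np.float64(0.5650276162666898))
```

```bash
cat >> h.py <<'E'
def to(x,y,z,yaw):  # shift/turn from the present pose to a tool-down pose
    o=ctrl.get_obs(); R=Ro.from_euler('xyz',o['tool_rot'],degrees=True).as_matrix()
    s=R.T@(np.array([x,y,z])-o['position']); print('t',round(o['clock'],2),'pos',np.round(o['position'],4),'rot',np.round(o['tool_rot'],2),'F',np.round(o['contact_force'],1),'gap',round(o['finger_gap'],4))
    print('shift',s.round(4),'turn',round(o['tool_rot'][2]-yaw,2))
E
python3 -c "
from h import *
to(.58,-.36,.36,-97.5)"
```

```text
t 2.1 pos [0.1191 0.5113 0.3039] rot [-90.    -0.   -13.11] F [-0.1 -1.  -0.8] gap 0.0853
shift [ 0.6465 -0.0561 -0.7441] turn 84.39
```

Call:
jog_arm --steps '[[[0.032,-0.01,-0.037,5,0.085],[0.064,-0.02,-0.074,10,0.085],[0.096,-0.03,-0.111,16,0.085],[0.128,-0.04,-0.148,24,0.085],[0.16,-0.05,-0.185,32,0.085],[0.192,-0.055,-0.222,40,0.085],[0.224,-0.057,-0.259,47,0.085],[0.256,-0.057,-0.296,54,0.085]]]'

```text
clock: 2.9
position: [0.3018, 0.1633, 0.3615]
tool_rot: [-89.9, -0.0, -67.4]
contact_force: [1.0, 0.7, 0.0]
finger_gap: 0.0849
```

```bash
python3 -c "
from h import *
to(.58,-.36,.36,-97.5)"
```

```text
t 2.9 pos [0.3018 0.1633 0.3615] rot [-8.990e+01 -1.000e-02 -6.738e+01] F [1.  0.7 0. ] gap 0.0849
shift [0.59   0.0017 0.0555] turn 30.12
```

Call:
jog_arm --steps '[[[0.045,0,0.004,4,0.085],[0.09,0,0.009,8,0.085],[0.138,0,0.014,12,0.085],[0.186,0,0.018,16,0.085],[0.234,0,0.022,20,0.085],[0.282,0,0.027,24,0.085],[0.33,0,0.032,28,0.085],[0.38,0,0.036,30,0.085]]]'

```text
clock: 3.7
position: [0.4828, -0.1729, 0.361]
tool_rot: [-90.0, 0.0, -97.3]
contact_force: [0.6, 1.0, 0.6]
finger_gap: 0.0851
```

Call:
jog_arm --steps '[[[0.034,0,0.024,0,0.05],[0.068,0,0.048,0,0.05],[0.102,0,0.072,0,0.05],[0.136,0,0.096,0,0.05],[0.16,0,0.114,0,0.05],[0.172,0,0.122,0,0.05],[0.172,0,0.122,0,0.05],[0.172,0,0.122,0,0.05]]]'

```text
clock: 4.5
position: [0.5817, -0.3565, 0.3605]
tool_rot: [-90.0, 0.0, -97.1]
contact_force: [-0.4, 0.0, 0.1]
finger_gap: 0.0504
```

```bash
python3 - <<'E'
from h import *
to(.60,-.362,.22,-97.5)
im=cams.capture('wrist'); 
for n in ['bail_grip','pail']: print(n,[(np.round(d['extent'],1).tolist(),round(d['confidence'],2)) for d in finder.find_in(n,'wrist')[:2]])
cv2.imwrite('pics/c.png',im[:,:,::-1])
C=cam('wrist'); print(proj(C,[[.61,-.3631,.1477],[.6073,-.383,.150],[.6126,-.3427,.1466],[.559,-.354,.1]]).round(1))
E
```

```text
t 4.5 pos [ 0.5817 -0.3565  0.3605] rot [-9.004e+01  3.000e-02 -9.712e+01] F [-0.4  0.   0.1] gap 0.0504
shift [0.0033 0.1405 0.0189] turn 0.38
bail_grip [([289.3, 186.7, 78.4, 156.9], 0.77), ([204.8, 158.1, 40.1, 57.8], 0.75)]
pail [([257.9, 187.1, 147.5, 157.1], 0.67)]
[[318.  199.8]
 [317.3 224.8]
 [318.7 173.8]
 [256.3 182.8]]
```

View pics/c.png

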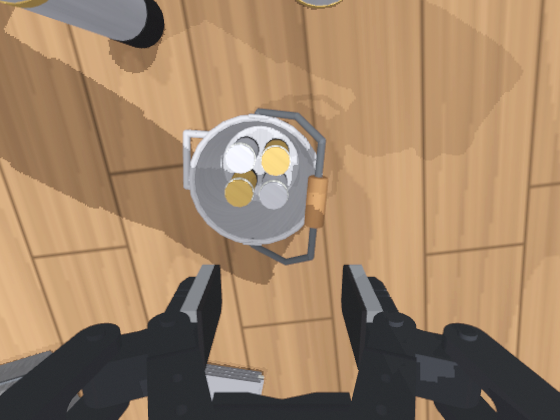

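The wrist view shows the sleeve at (316,202) against (318,200) predicted, so the position holds within about 2 mm. The bail leans right and the handle crossbar at (186,160) is parallel to it. I'll straddle the sleeve, swing the bail upright with the finger, and then close.

Call:
jog_arm --steps '[[[0.001,0,0.007,0,0.05],[0.004,0.02,0.024,0,0.05],[0.0046,0.06,0.028,0,0.05],[0.0046,0.1,0.028,0,0.05],[0.0046,0.135,0.028,0,0.05],[0.0046,0.155,0.028,0,0.05],[0.0046,0.155,0.028,0,0.05],[0.0046,0.155,0.028,0,0.05]]]'

```text
clock: 5.45
position: [0.6096, -0.3647, 0.2068]
tool_rot: [-90.0, -0.0, -97.1]
contact_force: [0.1, 0.7, 1.0]
finger_gap: 0.05
```

Call:
jog_arm --steps '[[[0,0,-0.008,0,0.05],[0,-0.001,-0.016,0,0.05],[0,-0.004,-0.022,0,0.05],[0,-0.007,-0.028,0,0.05],[0,-0.01,-0.034,0,0.05],[0,-0.013,-0.04,0,0.05],[0,-0.016,-0.046,0,0.05],[0,-0.018,-0.052,0,0.05]]]'

```text
clock: 6.25
position: [0.5569, -0.3582, 0.2241]
tool_rot: [-90.0, 0.0, -97.1]
contact_force: [1.3, -0.6, 1.3]
finger_gap: 0.05
```

Call:
jog_arm --steps '[[[0,0,0,0,0.04],[0,0,0,0,0.03],[0,0,0,0,0.02],[0,0,0,0,0.01],[0,0,0,0,0.0],[0,0,0,0,0.0],[0,0,0,0,0.0],[0,0,0,0,0.0]]]' --force 60

```text
clock: 7.05
position: [0.5577, -0.3583, 0.2239]
tool_rot: [-90.0, 0.0, -97.1]
contact_force: [1.4, -0.1, 1.5]
finger_gap: 0.0141
```

```bash
python3 - <<'E'
from h import *
to(.557,-.358,.223,-97.1)
a=cams.capture('side');b=cams.capture('scene'); w=cams.capture('wrist')
q=np.vstack([np.hstack([crop(b,115,275,100,75,4),crop(a,312,290,100,75,4)]),np.hstack([cv2.resize(w[:,:,::-1],(400,300)),crop(a,280,240,133,100,3)[:300,:399]]) if 0 else np.hstack([cv2.resize(w[:,:,::-1],(400,300)),cv2.resize(a[180:420,140:460,::-1],(400,300))])])
cv2.imwrite('pics/d.png',q)
E
```

```text
t 7.05 pos [ 0.5577 -0.3583  0.2239] rot [-89.99   0.   -97.11] F [ 1.4 -0.1  1.5] gap 0.0141
shift [-0.0003  0.0009 -0.0007] turn -0.01
```

View pics/d.png

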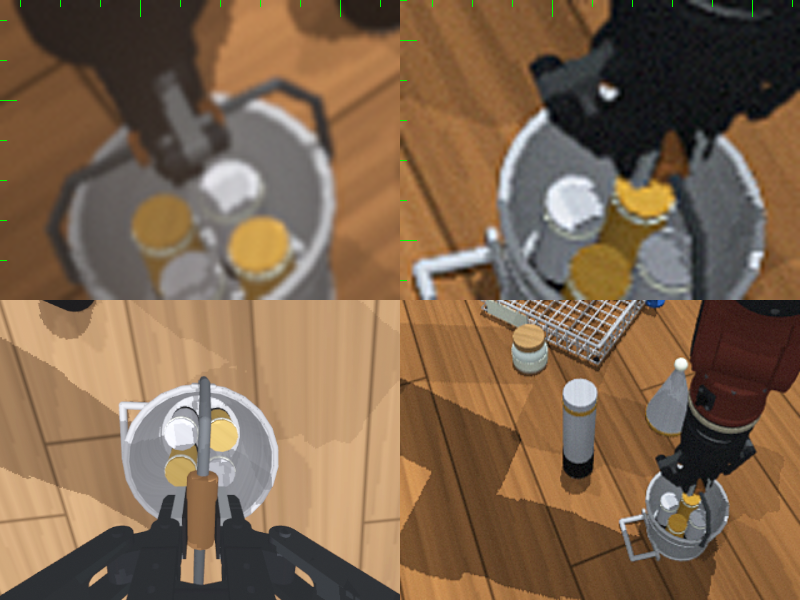

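Sleeve gripped (gap 14 mm), bail nearly upright. Lifting.

Call:
jog_arm --steps '[[[0,-0.005,0,0,0],[0,-0.02,0,0,0],[0,-0.05,0,0,0],[0,-0.085,0,0,0],[0,-0.125,0,0,0],[0,-0.165,0,0,0],[0,-0.195,0,0,0],[0,-0.21,0,0,0]]]'

```text
clock: 8.0
position: [0.5573, -0.3583, 0.4365]
tool_rot: [-89.9, -0.1, -97.1]
contact_force: [-0.2, 0.5, -6.4]
finger_gap: 0.014
```

```bash
python3 -c "
from h import *
to(.466,.084,.46,-52.8)
a=cams.capture('side');b=cams.capture('scene');cv2.imwrite('pics/e.png',np.hstack([a,b])[:,:,::-1][:,::1])
E=cv2.imread('pics/e.png');cv2.imwrite('pics/e.png',np.hstack([E[130:420,250:560],E[130:420,560+80:560+390]]))
"
```

```text
t 8.0 pos [ 0.5573 -0.3583  0.4365] rot [-8.992e+01 -7.000e-02 -9.711e+01] F [-0.2  0.5 -6.4] gap 0.014
shift [-0.4275 -0.0242 -0.1453] turn -44.31
```

View pics/e.png

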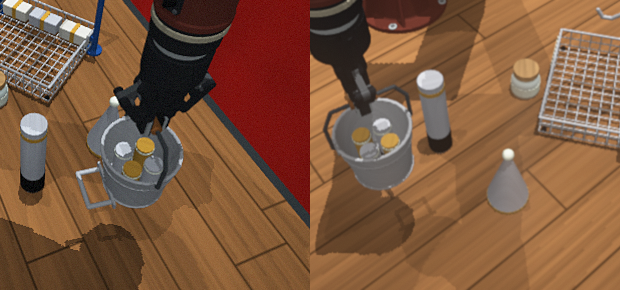

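Hanging level with four tubes in. Rise a little more, then carry over cannon and hats, turning as it goes.

Call:
jog_arm --steps '[[[0,-0.015,0,0,0],[0,-0.03,0,0,0],[-0.01,-0.04,-0.003,-2,0],[-0.035,-0.045,-0.012,-5,0],[-0.07,-0.045,-0.024,-9,0],[-0.11,-0.045,-0.037,-13,0],[-0.155,-0.045,-0.053,-18,0],[-0.2,-0.045,-0.068,-23,0]]]'

```text
clock: 8.9
position: [0.5133, -0.1491, 0.4776]
tool_rot: [-90.1, 0.1, -73.8]
contact_force: [1.2, -0.2, -5.7]
finger_gap: 0.0141
```

```bash
python3 -c "
from h import *
to(.466,.084,.46,-52.8)
"
```

```text
t 8.9 pos [ 0.5133 -0.1491  0.4776] rot [-9.008e+01  9.000e-02 -7.383e+01] F [ 1.2 -0.2 -5.7] gap 0.0141
shift [-0.237   0.0179  0.0195] turn -21.03
```

Call:
jog_arm --steps '[[[-0.042,0,0.003,-4,0],[-0.084,0.002,0.007,-8,0],[-0.124,0.006,0.01,-12,0],[-0.16,0.01,0.013,-15,0],[-0.192,0.014,0.016,-18,0],[-0.216,0.017,0.018,-20,0],[-0.231,0.018,0.019,-21,0],[-0.237,0.018,0.0195,-21,0]]]'

```text
clock: 9.7
position: [0.4672, 0.0835, 0.4599]
tool_rot: [-90.1, 0.1, -52.9]
contact_force: [-0.2, 0.2, -6.1]
finger_gap: 0.0139
```

Call:
jog_arm --steps '[[[0,0.005,0,0,0],[0,0.02,0,0,0],[0,0.04,0,0,0],[0,0.06,0,0,0],[0,0.078,0,0,0],[0,0.088,0,0,0],[0,0.091,0,0,0],[0,0.091,0,0,0]]]'

```text
clock: 10.5
position: [0.4687, 0.0814, 0.3698]
tool_rot: [-90.0, 0.0, -53.1]
contact_force: [-0.1, -0.6, -5.9]
finger_gap: 0.0139
```

```bash
python3 - <<'E'
from h import *
to(.57,.163,.369,-52.8)
a=cams.capture('scene');b=cams.capture('side');w=cams.capture('wrist')
q=np.vstack([np.hstack([crop(a,320,70,133,100,3)[:300,:399],crop(b,200,40,133,100,3)[:300,:399]]),np.hstack([cv2.resize(w[:,:,::-1],(399,300)),cv2.resize(b[20:320,130:530,::-1],(399,300))])])
cv2.imwrite('pics/f.png',q)
E
```

```text
t 10.5 pos [0.4687 0.0814 0.3698] rot [-9.002e+01  1.000e-02 -5.314e+01] F [-0.1 -0.6 -5.9] gap 0.0139
shift [-0.0045  0.0008  0.13  ] turn -0.34
```

View pics/f.png

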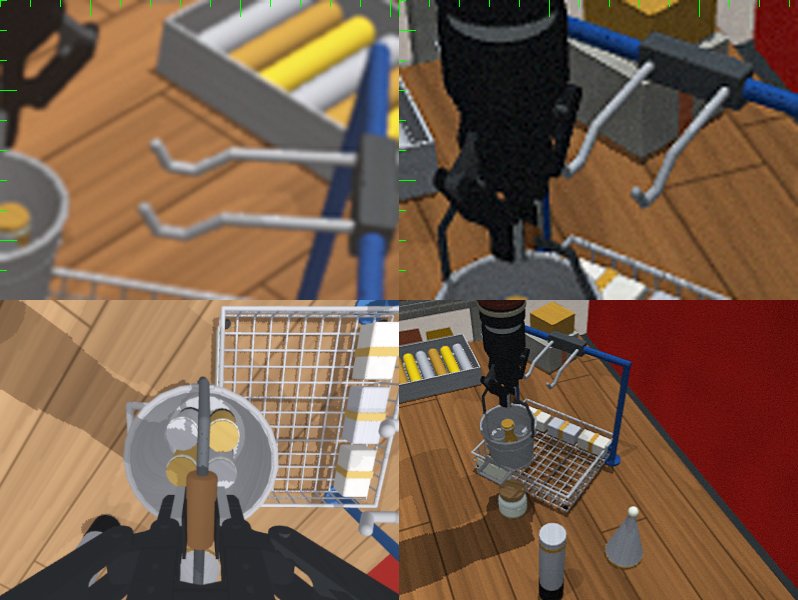

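```bash
python3 - <<'E'
from h import *
C=cam('wrist')
o=ctrl.get_obs();R=Ro.from_euler('xyz',o['tool_rot'],degrees=True).as_matrix()
for x in (-.03,-.025,-.02,-.015,-.01,.01,.015,.02,.025,.03): print(x,proj(C,R@[x,.046,0]+o['position']).round(0)[0],end=' ')
print(proj(C,[[.5331,.1783,.2879],[.5722,.1273,.2877],[.5456,.1875,.2723],[.5895,.1338,.2744]]).round(0))
# tips z=0.288 ray intersect from wrist
for px in [(544.6,182),(512,311)]:
    f=lambda q:proj(C,[q[0],q[1],.288])[0]-px
    print(least_squares(f,[.55,.15]).x.round(4))
E
```

```text
-0.03 [281. 237.] -0.025 [281. 251.] -0.02 [281. 264.] -0.015 [281. 277.] -0.01 [281. 290.] 0.01 [281. 339.] 0.015 [281. 351.] 0.02 [281. 362.] 0.025 [281. 374.] 0.03 [281. 385.] [[542. 185.]
 [515. 319.]
 [553. 177.]
 [533. 313.]]
[0.5329 0.1799]
[0.5678 0.1293]
```

Call:
jog_arm --steps '[[[0,0,0.008,0,0],[0,0,0.025,0,0],[0,0,0.045,0,0],[0,0,0.068,0,0],[0,0,0.09,0,0],[0,0,0.11,0,0],[0,0,0.124,0,0],[0,0,0.13,0,0]]]'

```text
clock: 11.45
position: [0.5739, 0.161, 0.3696]
tool_rot: [-90.0, 0.0, -53.1]
contact_force: [0.4, 0.5, -6.9]
finger_gap: 0.014
```

```bash
python3 - <<'E'
from h import *
to(.5728,.1603,.334,-53.1)
a=cams.capture('scene');b=cams.capture('side');w=cams.capture('wrist')
q=np.vstack([np.hstack([crop(a,340,70,100,75,4),crop(b,220,40,100,75,4)]),np.hstack([cv2.resize(w[120:420,160:560,::-1],(400,300)),crop(b,180,20,133,100,3)[:300,:399]]) if 0 else np.hstack([w[120:420,160:560,::-1],cv2.resize(b[20:320,130:530,::-1],(400,300))])])
cv2.imwrite('pics/g.png',q)
E
```

```text
t 11.45 pos [0.5739 0.161  0.3696] rot [-89.97   0.   -53.07] F [ 0.4  0.5 -6.9] gap 0.014
shift [-0.0001  0.0356 -0.0014] turn 0.03
```

View pics/g.png

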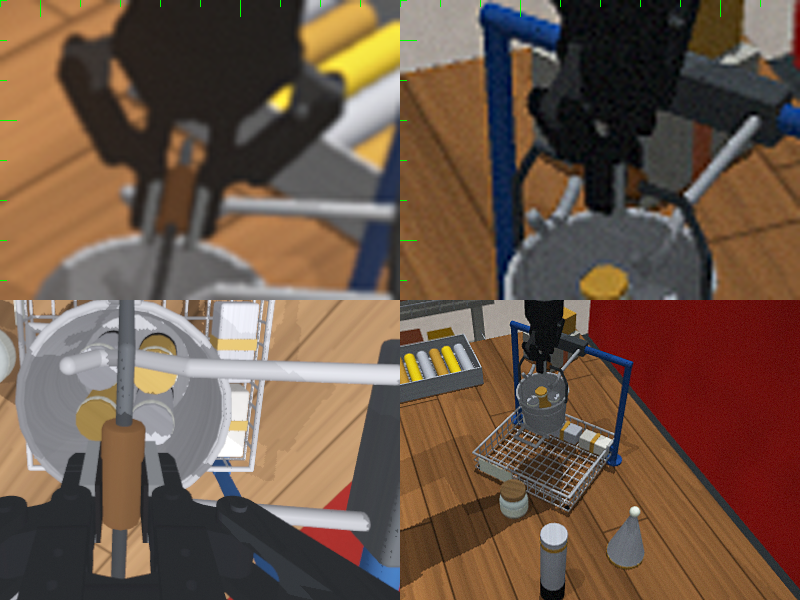

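```bash
python3 - <<'E'
from h import *
C=cam('wrist');o=ctrl.get_obs();R=Ro.from_euler('xyz',o['tool_rot'],degrees=True).as_matrix()
# prong pixels (full image): A tip, A slope top, A far, B visible
for n,px,y in [('Atip',(226,184),.080),('Atrough',(281,177),.0976),('Aslope',(345,185),.082),('Afar',(530,193),.075),('B',(500,335),.075)]:
    f=lambda q:proj(C,R@[q[0],y,q[1]]+o['position'])[0]-px
    print(n,least_squares(f,[0,0]).x.round(4))
E
```

```text
Atip [-0.0402 -0.0228]
Atrough [-0.0394 -0.0001]
Aslope [-0.0393  0.0267]
Afar [-0.0375  0.0994]
B [0.0286 0.0987]
```

Bar is over the troughs, centred within about 3 mm. Lowering.

Call:
jog_arm --steps '[[[0,0.006,-0.001,0,0],[0,0.013,-0.001,0,0],[0,0.02,-0.001,0,0],[0,0.026,-0.001,0,0],[0,0.03,-0.001,0,0],[0,0.033,-0.001,0,0],[0,0.035,-0.001,0,0],[0,0.035,-0.001,0,0]]]'

```text
clock: 12.4
position: [0.5718, 0.1593, 0.3347]
tool_rot: [-90.0, 0.0, -53.1]
contact_force: [0.1, -0.1, -6.1]
finger_gap: 0.0141
```

Call:
jog_arm --steps '[[[0,0.0005,0,0,0],[0,0.001,0,0,0],[0,0.0015,0,0,0],[0,0.002,0,0,0],[0,0.0025,0,0,0],[0,0.003,0,0,0],[0,0.003,0,0,0],[0,0.003,0,0,0]]]'

```text
clock: 13.2
position: [0.572, 0.1593, 0.3332]
tool_rot: [-89.9, -0.1, -53.1]
contact_force: [-2.3, -0.9, 7.1]
finger_gap: 0.0136
```

Contact reached (bail seated, arm force now upward). Release slowly and rise.

Call:
jog_arm --steps '[[[0,-0.001,0,0,0.015],[0,-0.001,0,0,0.02],[0,-0.001,0,0,0.03],[0,-0.001,0,0,0.045],[0,-0.001,0,0,0.045],[0,-0.001,0,0,0.045],[0,-0.001,0,0,0.045],[0,-0.001,0,0,0.045]]]'

```text
clock: 14.0
position: [0.5719, 0.1593, 0.3329]
tool_rot: [-90.0, 0.0, -53.1]
contact_force: [0.2, 0.2, 0.1]
finger_gap: 0.0449
```

Call:
jog_arm --steps '[[[0,-0.01,0,0,0.045],[0,-0.025,0,0,0.045],[0,-0.04,0,0,0.045],[0,-0.06,0,0,0.06],[0,-0.08,0,0,0.085],[0,-0.1,0,0,0.085],[0,-0.115,0,0,0.085],[0,-0.12,0,0,0.085]]]'

```text
clock: 14.8
position: [0.5721, 0.1593, 0.4552]
tool_rot: [-89.8, -0.1, -53.1]
contact_force: [-0.2, 0.3, -1.1]
finger_gap: 0.0849
```

```bash
python3 - <<'E'
from h import *
to(.45,.07,.45,-53.1)
a=cams.capture('scene');b=cams.capture('side');w=cams.capture('wrist')
q=np.vstack([np.hstack([crop(a,340,90,100,75,4),crop(b,220,65,100,75,4)]),np.hstack([w[120:420,60:460,::-1],crop(a,340,140,100,75,4)])])
cv2.imwrite('pics/i.png',q)
E
```

```text
t 14.8 pos [0.5721 0.1593 0.4552] rot [-8.984e+01 -8.000e-02 -5.311e+01] F [-0.2  0.3 -1.1] gap 0.0849
shift [-0.0019  0.0048 -0.1513] turn -0.01
```

View pics/i.png

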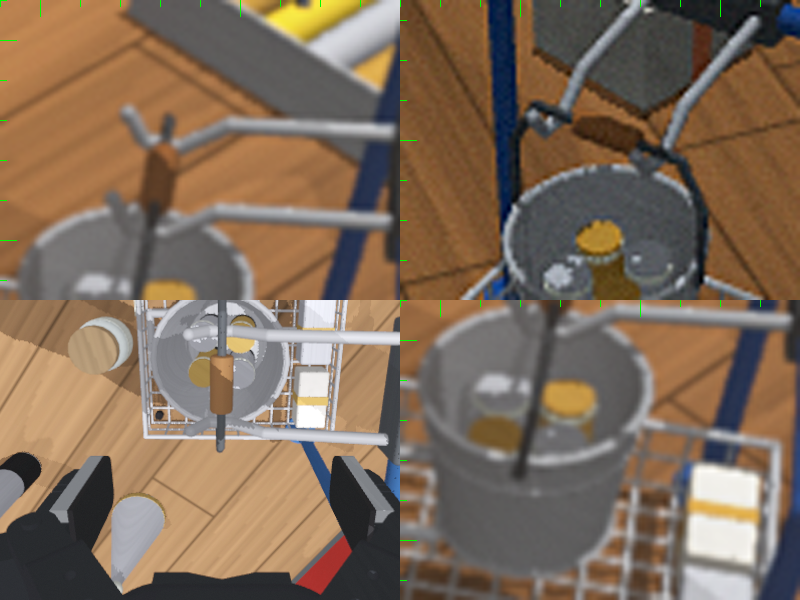

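The pail hangs in both troughs with the tubes in it (scene crop: bar across both trough bottoms). Move out in front and locate the D-handle.

Call:
jog_arm --steps '[[[-0.001,0,-0.02,0,0.085],[-0.002,0,-0.05,0,0.085],[-0.004,0.005,-0.08,0,0.085],[-0.006,0.02,-0.105,0,0.085],[-0.007,0.045,-0.12,0,0.085],[-0.007,0.07,-0.123,0,0.085],[-0.007,0.085,-0.123,0,0.085],[-0.007,0.09,-0.123,0,0.085]]]'

```text
clock: 15.75
position: [0.468, 0.0909, 0.3608]
tool_rot: [-90.2, 0.1, -53.1]
contact_force: [0.2, 0.6, 0.2]
finger_gap: 0.0852
```

```bash
python3 - <<'E'
from h import *
to(.47,.093,.2,-53.1)
ims={}
for c in ('scene','side','wrist'):
    ims[c]=cams.capture(c); C=cam(c)
    print(c,'pred',proj(C,[[.5003,.1149,.118]]).round(0),[(np.round(d['extent'],1).tolist(),round(d['confidence'],2)) for d in finder.find_in('tip_handle',c)[:3]])
b=ims['side'];a=ims['scene'];w=ims['wrist']
q=np.vstack([np.hstack([crop(a,310,95,100,75,4),crop(b,190,90,100,75,4)]),np.hstack([w[0:300,160:560,::-1],cv2.resize(w[:,:,::-1],(400,300))])])
cv2.imwrite('pics/j.png',q)
E
```

```text
t 15.75 pos [0.468  0.0909 0.3608] rot [-90.16   0.11 -53.12] F [0.2 0.6 0.2] gap 0.0852
shift [-0.0002  0.1608  0.0033] turn -0.02
scene pred [[330. 182.]] [([337.5, 191.3, 19.7, 29.5], 0.66)]
side pred [[252. 173.]] [([259.2, 166.8, 35.4, 22.3], 0.75), ([355.1, 259.4, 36.1, 66.4], 0.72), ([243.2, 218.4, 30.7, 37.6], 0.59)]
wrist pred [[326. 185.]] [([355.5, 187.0, 61.3, 90.0], 0.81)]
```

View pics/j.png

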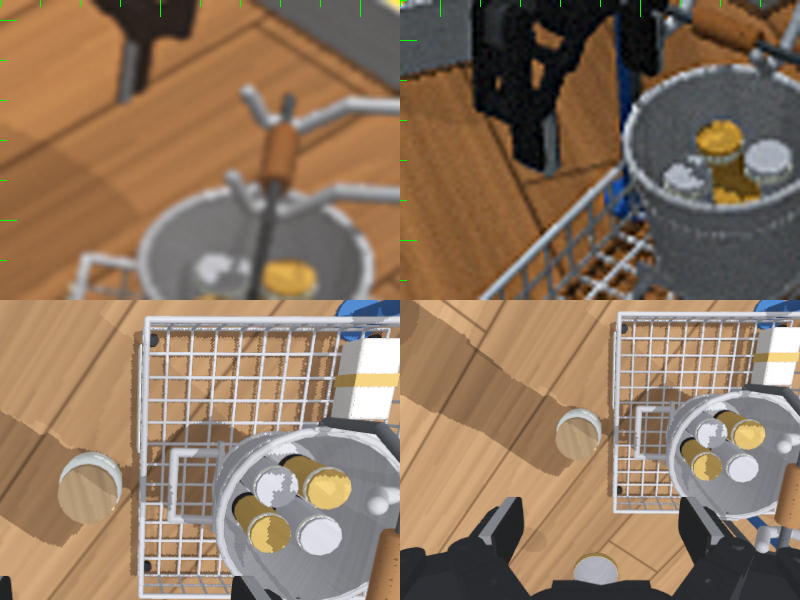

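```bash
python3 - <<'E'
from h import *
H=np.array([.5675,.1653,.278]);ex=np.array([.7998,.600,0]);ey=np.array([-.600,.7998,0]);ez=np.array([0,0,1.])
for al in (0,.04,.08,.12):
    X=[]
    for x,y in [(-.088,.034),(-.088,-.034),(-.05,.034),(-.05,-.034),(-.084,0)]:
        z=-.161; X.append(H+ex*(x*np.cos(al)-z*np.sin(al))+ez*(x*np.sin(al)+z*np.cos(al))+ey*y)
    for c in ('scene','side','wrist'):
        p=proj(cam(c),X); l,h=p[:4].min(0),p[:4].max(0); print(al,c,'mid',p[4].round(0),'bbox',((l+h)/2).round(0),(h-l).round(0), 'cross ends',p[0].round(0),p[1].round(0))
E
```

```text
0 scene mid [330. 183.] bbox [337. 184.] [22. 24.] cross ends [331. 172.] [326. 193.]
0 side mid [252. 173.] bbox [255. 170.] [33. 20.] cross ends [239. 169.] [263. 180.]
0 wrist mid [326. 185.] bbox [344. 183.] [48. 76.] cross ends [322. 145.] [320. 222.]
0.04 scene mid [333. 184.] bbox [339. 185.] [22. 24.] cross ends [333. 173.] [329. 195.]
0.04 side mid [253. 172.] bbox [257. 169.] [33. 20.] cross ends [241. 168.] [265. 179.]
0.04 wrist mid [333. 184.] bbox [351. 183.] [48. 76.] cross ends [329. 145.] [327. 220.]
0.08 scene mid [336. 186.] bbox [342. 187.] [22. 24.] cross ends [336. 175.] [331. 196.]
0.08 side mid [255. 172.] bbox [258. 168.] [32. 21.] cross ends [242. 168.] [266. 178.]
0.08 wrist mid [340. 183.] bbox [358. 182.] [48. 76.] cross ends [337. 144.] [333. 219.]
0.12 scene mid [339. 187.] bbox [345. 188.] [21. 23.] cross ends [339. 176.] [334. 198.]
0.12 side mid [257. 171.] bbox [260. 167.] [32. 21.] cross ends [244. 167.] [268. 177.]
0.12 wrist mid [347. 182.] bbox [365. 182.] [49. 76.] cross ends [344. 144.] [340. 218.]
```

Handle crossbar in the wrist view runs (337,150)–(333,220). That means the pail leans about 0.05 rad, with the bar at stand x ≈ -76 mm, z ≈ 113 mm. The gripper's body would hit the rim in a centred grasp, so I'll hook the bar with one open finger first.

Call:
jog_arm --steps '[[[0,0.03,0,0,0.085],[0,0.07,0,0,0.085],[0,0.11,0,0,0.085],[0,0.145,0,0,0.085],[0,0.168,0,0,0.085],[0,0.177,0,0,0.085],[0,0.179,0,0,0.085],[0,0.179,0,0,0.085]]]'

```text
clock: 16.85
position: [0.4698, 0.091, 0.1847]
tool_rot: [-90.0, -0.0, -53.1]
contact_force: [-1.5, -0.7, 0.9]
finger_gap: 0.0848
```

```bash
python3 - <<'E'
from h import *
to(.4679,.0906,.182,-53.1)
w=cams.capture('wrist');a=cams.capture('scene');b=cams.capture('side')
q=np.vstack([np.hstack([crop(a,290,140,100,75,4),crop(b,190,110,100,75,4)]),np.hstack([w[50:350,160:560,::-1],cv2.resize(w[100:250,300:500,::-1],(400,300))])])
cv2.imwrite('pics/k.png',q)
E
```

```text
t 16.85 pos [0.4698 0.091  0.1847] rot [-8.997e+01 -4.000e-02 -5.311e+01] F [-1.5 -0.7  0.9] gap 0.0848
shift [-0.0008  0.0027 -0.0018] turn -0.01
```

View pics/k.png

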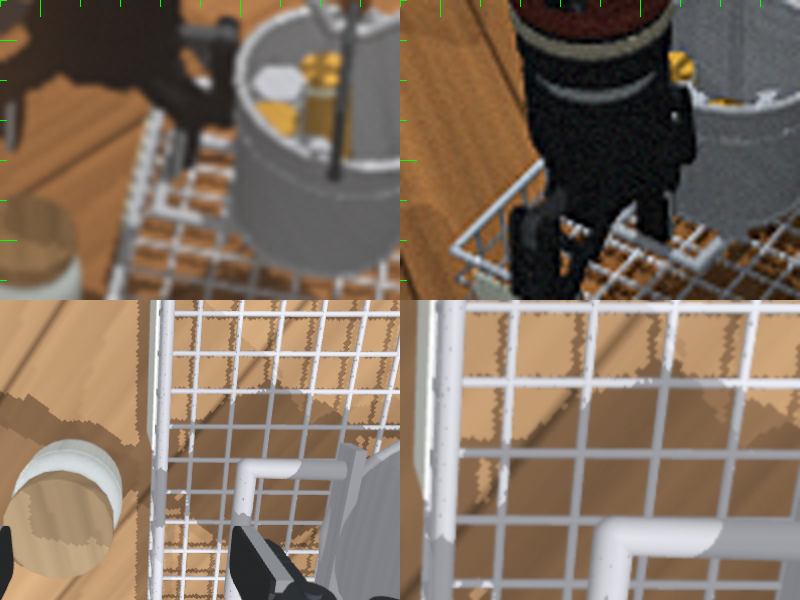

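```bash
python3 - <<'E'
from h import *
C=cam('wrist');o=ctrl.get_obs();R=Ro.from_euler('xyz',o['tool_rot'],degrees=True).as_matrix()
for z in (.108,.113,.118):
  for px in [(404,217),(402,242)]:
    f=lambda q:proj(C,R@[q[0],o['position'][2]-z,q[1]]+o['position'])[0]-px
    print(z,px,least_squares(f,[0,0]).x.round(4))
# finger inner-pad tip corner as drawn: pads at z=+-.0425
for y in (.05,.06,.065): print(y,[proj(C,R@[x,y,.0425]+o['position']).round(0)[0].tolist() for x in(-.011,.011)])
E
```

```text
0.108 (404, 217) [-0.0268  0.051 ]
0.108 (402, 242) [-0.0156  0.0512]
0.113 (404, 217) [-0.0284  0.0493]
0.113 (402, 242) [-0.0177  0.0495]
0.118 (404, 217) [-0.0301  0.0475]
0.118 (402, 242) [-0.0197  0.0477]
0.05 [[400.0, 282.0], [394.0, 335.0]]
0.06 [[392.0, 270.0], [387.0, 320.0]]
0.065 [[388.0, 264.0], [384.0, 313.0]]
```

Call:
jog_arm --steps '[[[0,0,0,0,0.085],[0,0,0,0,0.085],[0,0,0,0,0.085],[0,0,0,0,0.085],[0,0,0,0,0.085],[0,0,0,0,0.085],[0,0,0,0,0.085],[0,0,0,0,0.085]]]'

```text
clock: 17.8
position: [0.4692, 0.091, 0.1838]
tool_rot: [-90.0, 0.0, -53.1]
contact_force: [-0.3, 0.4, -0.2]
finger_gap: 0.0848
```

No contact; that was noise. Slide the finger over the gap.

Call:
jog_arm --steps '[[[0,0,0.003,0,0.085],[0,0,0.006,0,0.085],[0,0,0.009,0,0.085],[0,0,0.012,0,0.085],[0,0,0.0145,0,0.085],[0,0,0.0155,0,0.085],[0,0,0.0155,0,0.085],[0,0,0.0155,0,0.085]]]'

```text
clock: 18.6
position: [0.4817, 0.1003, 0.1839]
tool_rot: [-90.0, 0.0, -53.1]
contact_force: [-0.8, -0.9, -0.5]
finger_gap: 0.0851
```

```bash
python3 - <<'E'
from h import *
to(.4679,.0906,.182,-53.1)
w=cams.capture('wrist'); g=cv2.cvtColor(w,cv2.COLOR_RGB2GRAY)
cv2.imwrite('pics/l.png',w[:,:,::-1])
for r in (230,236,242,248,254,260): print(r,g[r,350:420:2].tolist())
print([(np.round(d['extent'],1).tolist(),round(d['confidence'],2)) for d in finder.find_in('tip_handle','wrist')[:3]])
E
```

```text
t 18.6 pos [0.4817 0.1003 0.1839] rot [-90.     0.   -53.11] F [-0.8 -0.9 -0.5] gap 0.0851
shift [-0.0005  0.0019 -0.0168] turn -0.01
230 [93, 95, 97, 99, 101, 103, 148, 157, 117, 102, 102, 104, 105, 105, 105, 107, 107, 105, 103, 102, 102, 100, 98, 100, 145, 159, 130, 102, 105, 143, 172, 189, 203, 210, 216]
236 [98, 99, 102, 102, 103, 111, 153, 156, 102, 105, 105, 106, 107, 106, 107, 105, 103, 102, 100, 99, 97, 99, 100, 108, 152, 156, 100, 100, 119, 154, 178, 195, 207, 212, 218]
242 [159, 159, 159, 159, 159, 159, 157, 157, 160, 159, 158, 159, 159, 158, 159, 158, 158, 159, 158, 158, 158, 157, 157, 158, 157, 155, 157, 157, 133, 164, 185, 200, 209, 214, 220]
248 [102, 102, 102, 104, 104, 130, 157, 145, 107, 106, 103, 102, 100, 98, 98, 97, 99, 101, 102, 102, 102, 100, 101, 143, 158, 130, 99, 105, 144, 172, 191, 194, 211, 216, 221]
254 [103, 103, 105, 107, 107, 146, 157, 127, 103, 101, 99, 99, 97, 98, 100, 101, 102, 101, 100, 99, 98, 97, 101, 150, 157, 104, 105, 122, 155, 179, 197, 206, 213, 219, 223]
260 [106, 107, 107, 107, 109, 150, 156, 102, 98, 97, 98, 98, 101, 102, 100, 100, 99, 97, 97, 96, 99, 101, 118, 156, 152, 106, 106, 134, 164, 186, 201, 210, 215, 221, 223]
[([467.6, 275.5, 150.8, 156.3], 0.95)]
```

The pail was pushed along (bar still at column ~417). I'll use the stiff pivots: push a little further and back off slowly, so friction leaves the pail leaning the favourable way.

Call:
jog_arm --steps '[[[0,0,0.002,0,0.085],[0,0,0.004,0,0.085],[0,0,0.006,0,0.085],[0,0,0.008,0,0.085],[0,0,0.01,0,0.085],[0,0,0.012,0,0.085],[0,0,0.012,0,0.085],[0,0,0.012,0,0.085]]]'

```text
clock: 19.5
position: [0.4913, 0.1075, 0.1839]
tool_rot: [-90.0, -0.0, -53.1]
contact_force: [-2.8, -1.9, 0.8]
finger_gap: 0.085
```

Call:
jog_arm --steps '[[[0,0,-0.002,0,0.085],[0,0,-0.004,0,0.085],[0,0,-0.006,0,0.085],[0,0,-0.008,0,0.085],[0,0,-0.01,0,0.085],[0,0,-0.012,0,0.085],[0,0,-0.014,0,0.085],[0,0,-0.016,0,0.085]]]'

```text
clock: 20.3
position: [0.4785, 0.0979, 0.1839]
tool_rot: [-90.0, -0.0, -53.1]
contact_force: [-0.9, -1.0, -0.3]
finger_gap: 0.0853
```

Call:
jog_arm --steps '[[[0,0,-0.002,0,0.085],[0,0,-0.004,0,0.085],[0,0,-0.006,0,0.085],[0,0,-0.008,0,0.085],[0,0,-0.01,0,0.085],[0,0,-0.012,0,0.085],[0,0,-0.014,0,0.085],[0,0,-0.016,0,0.085]]]'

```text
clock: 21.1
position: [0.4656, 0.0883, 0.1839]
tool_rot: [-90.0, -0.0, -53.1]
contact_force: [-1.2, 0.7, -0.3]
finger_gap: 0.0853
```

```bash
cat >> h.py <<'E'
def runs(g,r,a,b,t=170): # bright runs in a row
    m=np.r_[0,(g[r,a:b]>t).astype(int),0]; d=np.flatnonzero(np.diff(m)); return [(a+d[i],a+d[i+1]-1) for i in range(0,len(d),2) if d[i+1]-d[i]>3]
E
python3 - <<'E'
from h import *
to(.4679,.0906,.182,-53.1)
w=cams.capture('wrist'); g=cv2.cvtColor(w,cv2.COLOR_RGB2GRAY)
cv2.imwrite('pics/m.png',w[:,:,::-1])
for n in ('pics/k0',): pass
for r in (210,225,240,255): print(r,runs(g,r,340,520))
l=cv2.cvtColor(cv2.imread('pics/l.png'),cv2.COLOR_BGR2GRAY)
for r in (210,225,240,255): print('l',r,runs(l,r,340,520))
for c in ('wrist','scene','side'):
    if c!='wrist': cv2.imwrite(f'pics/m_{c}.png',cams.capture(c)[:,:,::-1])
    for n in ('tip_handle','pail','bail_grip'): print(c,n,[(np.round(d['extent'],1).tolist(),round(d['confidence'],2)) for d in finder.find_in(n,c)[:2]])
E
```

```text
t 21.1 pos [0.4656 0.0883 0.1839] rot [-89.99  -0.   -53.11] F [-1.2  0.7 -0.3] gap 0.0853
shift [-0.0005  0.0019  0.0033] turn -0.01
210 []
225 [(np.int64(400), np.int64(476))]
240 [(np.int64(398), np.int64(415))]
255 [(np.int64(397), np.int64(413))]
l 210 [(np.int64(420), np.int64(423))]
l 225 [(np.int64(411), np.int64(444))]
l 240 [(np.int64(409), np.int64(426))]
l 255 [(np.int64(407), np.int64(424))]
wrist tip_handle [([456.4, 279.6, 148.1, 166.1], 0.66)]
wrist pail [([472.1, 278.0, 175.9, 170.6], 0.92)]
wrist bail_grip [([471.5, 278.9, 177.0, 169.9], 0.4)]
scene tip_handle [([338.2, 189.7, 19.2, 30.0], 0.71)]
scene pail [([384.1, 189.8, 139.9, 212.7], 0.39)]
scene bail_grip [([376.1, 152.1, 13.9, 65.5], 0.84)]
side tip_handle [([260.6, 170.3, 32.9, 17.2], 0.49)]
side pail [([270.9, 137.0, 54.5, 83.0], 0.97)]
side bail_grip [([278.4, 109.9, 43.5, 40.6], 0.76)]
```

```bash
python3 - <<'E'
from h import *
R=lambda n:cv2.imread(f'pics/{n}.png')[:,:,::-1]
m,l=R('m'),R('l')
q=np.vstack([np.hstack([crop(R('m_scene'),320,115,100,75,4)[...],crop(R('m_side'),210,85,100,75,4)]),np.hstack([crop(m,360,180,200,150,2),crop(l,360,180,200,150,2)])])
cv2.imwrite('pics/n.png',q)
E
```

```text
(no output)
```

View pics/n.png

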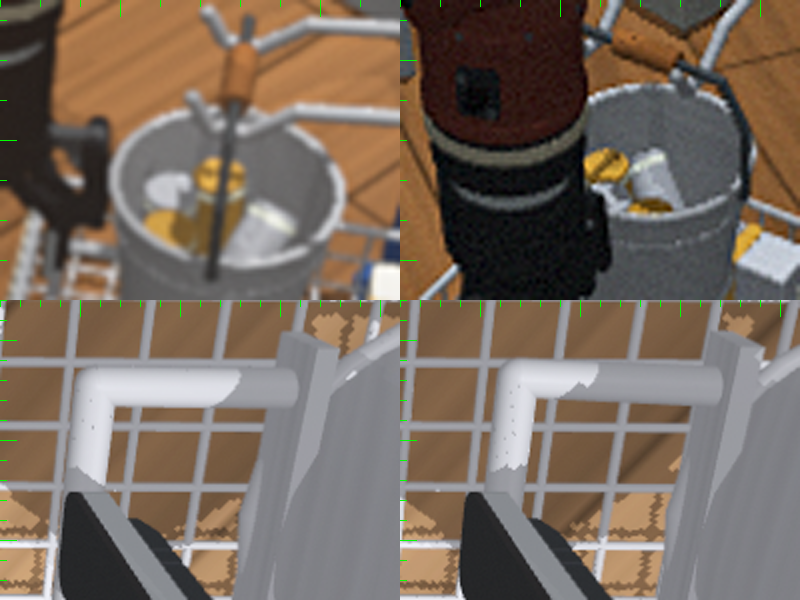

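The scene crop shows the gripper's knuckle touching the rim while the finger is still short of the gap, so the finger hook can't work. Instead I'll turn the jaws 90° and squeeze the D across its 68 mm width at the crossbar's ends, where it can pivot and only the narrow side of the body faces the rim.

Call:
jog_arm --steps '[[[0,-0.01,-0.02,0,0.08],[0,-0.02,-0.04,-6,0.08],[0,-0.03,-0.06,-14,0.08],[0,-0.03,-0.06,-22,0.08],[0,-0.03,-0.06,-30,0.08],[0,-0.03,-0.06,-38,0.08],[0,-0.03,-0.06,-45,0.08],[0,-0.03,-0.06,-52,0.08]]]'

```text
clock: 22.5
position: [0.4177, 0.0523, 0.2139]
tool_rot: [-90.0, -0.0, -0.8]
contact_force: [-0.4, 0.2, 0.4]
finger_gap: 0.0798
```

Call:
jog_arm --steps '[[[0,0,0,-8,0.08],[0,0,0,-16,0.08],[0,0,0,-24,0.08],[0,0,0,-31,0.08],[0,0,0,-36,0.08],[0,0,0,-38,0.08],[0,0,0,-38,0.08],[0,0,0,-38,0.08]]]'

```text
clock: 23.3
position: [0.4177, 0.0523, 0.2139]
tool_rot: [-90.0, -0.0, 36.8]
contact_force: [-0.8, 1.1, 0.5]
finger_gap: 0.08
```

```bash
cat >> h.py <<'E'
H=np.array([.5675,.1653,.278]);ex=np.array([.7998,.600,0]);ey=np.array([-.600,.7998,0])
def st(): # TCP in stand axes from hook
    o=ctrl.get_obs(); d=o['position']-H; print('clock',round(o['clock'],2),'stand x,y',(d@ex).round(4),(d@ey).round(4),'z',o['position'][2].round(4),'yaw',o['tool_rot'][2].round(2),'F along',(o['contact_force']@ex).round(2),(o['contact_force']@ey).round(2),o['contact_force'][2].round(2),'gap',round(o['finger_gap'],4))
E
python3 - <<'E'
from h import *
st()
w=cams.capture('wrist');cv2.imwrite('pics/o.png',w[:,:,::-1])
for n in ('tip_handle','pail'): print(n,[(np.round(d['extent'],1).tolist(),round(d['confidence'],2)) for d in finder.find_in(n,'wrist')[:3]])
C=cam('wrist'); X=[H+ex*(-.0767)+ey*y+[0,0,.113-.278] for y in(-.034,0,.034)]
print('pred bar',proj(C,X).round(0).tolist())
g=cv2.cvtColor(w,cv2.COLOR_RGB2GRAY)
E
```

```text
clock 23.3 stand x,y -0.1876 -0.0005 z 0.2139 yaw 36.82 F along -0.0 1.38 0.54 gap 0.08
tip_handle []
pail []
pred bar [[224.0, 429.0], [282.0, 429.0], [340.0, 429.0]]
```

Call:
jog_arm --steps '[[[0.02,0,-0.001,0,0.08],[0.045,0.006,-0.0015,0,0.08],[0.062,0.018,-0.0015,0,0.08],[0.066,0.032,-0.0015,0,0.08],[0.066,0.045,-0.0015,0,0.08],[0.066,0.054,-0.0015,0,0.08],[0.066,0.058,-0.0015,0,0.08],[0.066,0.058,-0.0015,0,0.08]]]'

```text
clock: 24.25
position: [0.4711, 0.0906, 0.1557]
tool_rot: [-90.0, 0.0, 36.9]
contact_force: [0.8, 0.7, -0.4]
finger_gap: 0.0797
```

```bash
python3 - <<'E'
from h import *
st()
w=cams.capture('wrist');cv2.imwrite('pics/p.png',w[:,:,::-1])
for n in ('tip_handle','pail'): print(n,[(np.round(d['extent'],1).tolist(),round(d['confidence'],2)) for d in finder.find_in(n,'wrist')[:3]])
C=cam('wrist'); X=[H+ex*(-.0767)+ey*y+[0,0,.113-.278] for y in(-.034,0,.034)]
print('pred bar',proj(C,X).round(0).tolist())
g=cv2.cvtColor(w,cv2.COLOR_RGB2GRAY)
for c in range(150,420,20): print(c,g[330:420:3,c].tolist())
E
```

```text
clock 24.25 stand x,y -0.1219 -0.0019 z 0.1557 yaw 36.87 F along 1.03 0.07 -0.42 gap 0.0797
tip_handle []
pail []
pred bar [[198.0, 421.0], [287.0, 421.0], [375.0, 421.0]]
150 [40, 40, 41, 41, 40, 41, 40, 43, 39, 45, 50, 50, 51, 50, 50, 52, 52, 51, 51, 48, 48, 49, 49, 49, 50, 50, 48, 50, 50, 53]
170 [39, 41, 40, 40, 41, 73, 151, 149, 138, 168, 144, 144, 141, 138, 145, 103, 154, 147, 125, 91, 48, 50, 49, 50, 49, 49, 49, 49, 49, 48]
190 [110, 110, 108, 106, 105, 103, 103, 103, 116, 170, 104, 98, 97, 96, 96, 97, 95, 138, 137, 168, 152, 144, 108, 133, 104, 148, 130, 53, 45, 48]
210 [123, 113, 112, 110, 109, 110, 108, 107, 119, 171, 105, 104, 102, 101, 102, 99, 97, 97, 119, 169, 99, 93, 95, 98, 98, 46, 45, 47, 48, 47]
230 [102, 104, 106, 105, 102, 102, 101, 105, 116, 172, 109, 107, 106, 103, 104, 105, 103, 104, 113, 170, 106, 49, 49, 48, 49, 46, 47, 49, 49, 49]
250 [141, 140, 141, 140, 140, 142, 143, 144, 146, 169, 147, 148, 152, 152, 153, 153, 158, 159, 159, 167, 159, 64, 50, 49, 49, 46, 47, 48, 48, 49]
270 [107, 106, 108, 110, 112, 109, 108, 105, 108, 170, 106, 107, 106, 102, 102, 106, 
[... 360 characters left out ...]
, 104, 103, 101, 100, 99, 98, 98, 100, 164, 111, 106, 108, 106, 108, 127, 113, 126, 128, 186, 147, 48, 49, 50, 48, 47, 48, 48, 49, 49]
350 [140, 149, 164, 186, 170, 168, 156, 157, 158, 159, 160, 162, 162, 163, 180, 188, 187, 234, 239, 235, 235, 219, 151, 68, 50, 46, 48, 48, 48, 49]
370 [141, 112, 134, 158, 161, 110, 108, 159, 172, 201, 163, 167, 166, 164, 163, 116, 100, 162, 167, 212, 205, 174, 175, 174, 153, 160, 152, 46, 47, 47]
390 [41, 41, 39, 39, 170, 99, 130, 146, 176, 213, 210, 174, 173, 170, 167, 134, 156, 151, 164, 204, 123, 49, 48, 48, 50, 49, 49, 49, 51, 49]
410 [39, 41, 40, 41, 41, 41, 40, 41, 40, 41, 49, 49, 49, 49, 49, 48, 49, 48, 50, 48, 48, 49, 49, 49, 49, 50, 48, 49, 49, 55]
```

Call:
jog_arm --steps '[[[0.005,0,0,0,0.08],[0.01,0,0,0,0.08],[0.015,0,0,0,0.08],[0.019,0,0,0,0.08],[0.023,0,0,0,0.08],[0.025,0,0,0,0.08],[0.026,0,0,0,0.08],[0.026,0,0,0,0.08]]]'

```text
clock: 25.2
position: [0.4922, 0.1064, 0.1559]
tool_rot: [-90.0, 0.0, 36.9]
contact_force: [0.3, -0.0, -0.3]
finger_gap: 0.0802
```

```bash
python3 - <<'E'
from h import *
st()
for c in ('scene','side'):
    cv2.imwrite(f'pics/q_{c}.png',cams.capture(c)[:,:,::-1])
    for n in ('tip_handle','pail','bail_grip'): print(c,n,[(np.round(d['extent'],1).tolist(),round(d['confidence'],2)) for d in finder.find_in(n,c)[:2]])
st()
E
```

```text
clock 25.2 stand x,y -0.0956 -0.0019 z 0.1559 yaw 36.9 F along 0.22 -0.18 -0.27 gap 0.0802
scene tip_handle [([338.5, 189.6, 14.7, 27.9], 0.57)]
scene pail [([367.1, 165.6, 76.8, 94.6], 0.7), ([380.7, 189.2, 147.8, 203.1], 0.59)]
scene bail_grip [([376.9, 150.2, 13.5, 65.1], 0.55)]
side tip_handle []
side pail [([271.4, 132.7, 55.8, 77.5], 0.9), ([285.0, 284.6, 26.4, 83.3], 0.3)]
side bail_grip [([354.1, 259.1, 39.4, 65.9], 0.74), ([284.2, 113.3, 34.5, 44.2], 0.7)]
clock 25.6 stand x,y -0.0957 -0.002 z 0.1559 yaw 36.89 F along -0.03 1.14 0.93 gap 0.0798
```

Call:
jog_arm --steps '[[[0.001,0,0,0,0.08],[0.002,0,0,0,0.08],[0.003,0,0,0,0.08],[0.004,0,0,0,0.08],[0.005,0,0,0,0.08],[0.006,0,0,0,0.08],[0.006,0,0,0,0.08],[0.006,0,0,0,0.08]]]'

```text
clock: 26.4
position: [0.497, 0.1099, 0.1559]
tool_rot: [-90.0, 0.0, 36.9]
contact_force: [-1.4, 0.7, 0.1]
finger_gap: 0.0799
```

```bash
cat >> h.py <<'E'
def flow(a,b,x,y,w,h): # shift of patch between two saved pictures
    A,B=[cv2.cvtColor(cv2.imread(f'pics/{n}.png'),cv2.COLOR_BGR2GRAY) for n in(a,b)]
    r=cv2.matchTemplate(B[y-12:y+h+12,x-12:x+w+12],A[y:y+h,x:x+w],cv2.TM_CCOEFF_NORMED); _,v,_,l=cv2.minMaxLoc(r)
    i,j=l[1],l[0]; s=lambda m,c,p:.5*(m-p)/(m-2*c+p) if 0 else 0.5*(m-p)/(m-2*c+p)
    dx=s(r[i,j-1],r[i,j],r[i,j+1]) if 0<j<24 else 0; dy=s(r[i-1,j],r[i,j],r[i+1,j]) if 0<i<24 else 0
    return round(j+dx-12,2),round(i+dy-12,2),round(v,3)
E
python3 - <<'E'
from h import *
st()
for c in ('scene','side'): cv2.imwrite(f'pics/r_{c}.png',cams.capture(c)[:,:,::-1])
# pail's lower right part in scene, right part in side
print(flow('q_scene','r_scene',355,190,40,30),flow('q_side','r_side',265,120,30,50), 'm->q',flow('m_scene','q_scene',355,190,40,30))
E
```

```text
clock 26.4 stand x,y -0.0896 -0.0019 z 0.1559 yaw 36.89 F along -0.71 1.41 0.07 gap 0.0799
(np.float32(-0.03), np.float32(-0.0), 0.998) (np.float32(0.39), np.float32(-0.01), 0.865) m->q (np.float32(-0.05), np.float32(-0.02), 0.987)
```

No pail motion yet. Go on.

Call:
jog_arm --steps '[[[0.001,0,0,0,0.08],[0.002,0,0,0,0.08],[0.003,0,0,0,0.08],[0.004,0,0,0,0.08],[0.005,0,0,0,0.08],[0.005,0,0,0,0.08],[0.005,0,0,0,0.08],[0.005,0,0,0,0.08]]]'

```text
clock: 27.3
position: [0.5009, 0.1129, 0.1559]
tool_rot: [-90.0, 0.0, 36.9]
contact_force: [-0.3, -0.2, 0.0]
finger_gap: 0.0799
```

```bash
python3 - <<'E'
from h import *
st()
for c in ('scene','side'): cv2.imwrite(f'pics/s_{c}.png',cams.capture(c)[:,:,::-1])
print(flow('q_scene','s_scene',355,190,40,30),flow('q_side','s_side',275,120,25,50))
E
```

```text
clock 27.3 stand x,y -0.0847 -0.0019 z 0.1559 yaw 36.89 F along -0.4 -0.01 0.03 gap 0.0799
(np.float32(-0.03), np.float32(-0.01), 0.997) (np.float32(0.01), np.float32(0.0), 0.947)
```

Call:
jog_arm --steps '[[[0.001,0,0,0,0.08],[0.002,0,0,0,0.08],[0.003,0,0,0,0.08],[0.004,0,0,0,0.08],[0.005,0,0,0,0.08],[0.005,0,0,0,0.08],[0.005,0,0,0,0.08],[0.005,0,0,0,0.08]]]'

```text
clock: 28.2
position: [0.5049, 0.116, 0.1559]
tool_rot: [-90.0, 0.0, 36.9]
contact_force: [0.1, 0.5, 0.3]
finger_gap: 0.0801
```

```bash
python3 - <<'E'
from h import *
st()
for c in ('scene','side'): cv2.imwrite(f'pics/t_{c}.png',cams.capture(c)[:,:,::-1])
print(flow('q_scene','t_scene',355,190,40,30),flow('q_side','t_side',275,120,25,50))
E
```

```text
clock 28.2 stand x,y -0.0797 -0.0019 z 0.1559 yaw 36.89 F along 0.42 0.37 0.29 gap 0.0801
(np.float32(-0.03), np.float32(-0.0), 0.996) (np.float32(0.01), np.float32(0.0), 0.941)
```

Pads now span the crossbar and the pail still hasn't moved. Close lightly.

Call:
jog_arm --steps '[[[0,0,0,0,0.075],[0,0,0,0,0.07],[0,0,0,0,0.066],[0,0,0,0,0.06],[0,0,0,0,0.06],[0,0,0,0,0.06],[0,0,0,0,0.06],[0,0,0,0,0.06]]]' --force 20

```text
clock: 29.1
position: [0.505, 0.1159, 0.1559]
tool_rot: [-90.0, -0.0, 36.9]
contact_force: [-1.1, -0.5, 0.2]
finger_gap: 0.0669
```

```bash
python3 - <<'E'
from h import *
st()
for c in ('scene','side'): cv2.imwrite(f'pics/u_{c}.png',cams.capture(c)[:,:,::-1])
print(flow('q_scene','u_scene',355,190,40,30),flow('q_side','u_side',275,120,25,50))
E
```

```text
clock 29.1 stand x,y -0.0796 -0.002 z 0.1559 yaw 36.89 F along -1.13 0.25 0.18 gap 0.0669
(np.float32(-0.06), np.float32(-0.03), 0.99) (np.float32(-0.05), np.float32(0.07), 0.934)
```

Gripped on the D (gap 67 mm). Compute the arc about the ears.

```bash
python3 - <<'E'
import numpy as np
b=lambda f:np.array([-.084*np.cos(f)-.086*np.sin(f),.084*np.sin(f)-.086*np.cos(f)])
ph=np.radians([-5,-1,4,9,14,19,24,29,33, 37,42,47,52,57,62,67,71, 75,80,85,90,95,100,105,108,112,116,120])
p=np.array([b(f) for f in ph])
for s in (0,8,16,24):
    print(np.degrees(ph[s]).round(),[[round(float(q[0]-p[s][0]),3),round(float(p[s][1]-q[1]),3)] for q in p[s+1:s+9]])
E
```

```text
-5.0 [[-0.006, -0.006], [-0.014, -0.013], [-0.02, -0.021], [-0.026, -0.03], [-0.031, -0.039], [-0.036, -0.049], [-0.039, -0.059], [-0.041, -0.067]]
33.0 [[-0.002, -0.008], [-0.003, -0.019], [-0.003, -0.029], [-0.002, -0.04], [-0.001, -0.05], [0.002, -0.06], [0.005, -0.07], [0.009, -0.078]]
71.0 [[0.004, -0.007], [0.009, -0.016], [0.016, -0.025], [0.023, -0.033], [0.03, -0.04], [0.039, -0.046], [0.047, -0.052], [0.053, -0.055]]
108.0 [[0.008, -0.004], [0.015, -0.007], [0.023, -0.009]]
```

Call:
jog_arm --steps '[[[-0.006,-0.006,0,0,0.06],[-0.014,-0.013,0,0,0.06],[-0.02,-0.021,0,0,0.06],[-0.026,-0.03,0,0,0.06],[-0.031,-0.039,0,0,0.06],[-0.036,-0.049,0,0,0.06],[-0.039,-0.059,0,0,0.06],[-0.041,-0.067,0,0,0.06]]]'

```text
clock: 30.0
position: [0.4721, 0.0912, 0.224]
tool_rot: [-90.0, -0.0, 36.9]
contact_force: [-0.8, -0.5, -2.9]
finger_gap: 0.0666
```

```bash
python3 - <<'E'
from h import *
st()
for c in ('scene','side'):
    cv2.imwrite(f'pics/v_{c}.png',cams.capture(c)[:,:,::-1])
    for n in ('pail','tip_handle','bail_grip'): print(c,n,[(np.round(d['extent'],1).tolist(),round(d['confidence'],2)) for d in finder.find_in(n,c)[:2]])
print('bar/prong patch',flow('q_scene','v_scene',372,122,20,35))
E
```

```text
clock 30.0 stand x,y -0.1207 -0.0021 z 0.224 yaw 36.89 F along -0.92 0.06 -2.92 gap 0.0666
scene pail [([358.2, 159.3, 77.1, 86.5], 0.93)]
scene tip_handle [([326.6, 171.5, 12.1, 33.6], 0.56)]
scene bail_grip [([374.5, 150.8, 18.4, 61.4], 0.67), ([380.6, 189.8, 147.9, 212.7], 0.36)]
side pail [([264.6, 131.3, 65.4, 77.6], 0.95), ([277.2, 112.3, 37.5, 43.3], 0.41)]
side tip_handle [([240.6, 161.2, 20.1, 17.7], 0.43)]
side bail_grip [([280.2, 111.7, 35.5, 43.7], 0.48), ([284.5, 140.9, 153.2, 181.8], 0.48)]
bar/prong patch (np.float32(0.02), np.float32(-0.07), 0.776)
```

Holding (2.9 N load), bail still on the hook. Continue.

Call:
jog_arm --steps '[[[-0.002,-0.008,0,0,0.06],[-0.003,-0.019,0,0,0.06],[-0.003,-0.029,0,0,0.06],[-0.002,-0.04,0,0,0.06],[-0.001,-0.05,0,0,0.06],[0.002,-0.06,0,0,0.06],[0.005,-0.07,0,0,0.06],[0.009,-0.078,0,0,0.06]]]'

```text
clock: 31.2
position: [0.4796, 0.0969, 0.3018]
tool_rot: [-90.0, -0.0, 36.9]
contact_force: [-0.7, -0.2, -5.3]
finger_gap: 0.0667
```

Call:
jog_arm --steps '[[[0.004,-0.007,0,0,0.06],[0.009,-0.016,0,0,0.06],[0.016,-0.025,0,0,0.06],[0.023,-0.033,0,0,0.06],[0.03,-0.04,0,0,0.06],[0.039,-0.046,0,0,0.06],[0.047,-0.052,0,0,0.06],[0.053,-0.055,0,0,0.06]]]'

```text
clock: 32.0
position: [0.522, 0.1291, 0.3561]
tool_rot: [-90.0, 0.0, 36.9]
contact_force: [-1.7, -0.3, -7.9]
finger_gap: 0.0666
```

```bash
python3 - <<'E'
from h import *
st()
for c in ('scene','side','wrist'):
    cv2.imwrite(f'pics/w_{c}.png',cams.capture(c)[:,:,::-1])
    for n in ('pail','tip_handle','bail_grip','tube1'): print(c,n,[(np.round(d['extent'],1).tolist(),round(d['confidence'],2)) for d in finder.find_in(n,c)[:5]])
print(flow('q_scene','w_scene',372,122,20,35))
st()
E
```

```text
clock 32.0 stand x,y -0.0581 -0.0016 z 0.3561 yaw 36.91 F along -1.54 0.79 -7.93 gap 0.0666
scene pail [([370.4, 148.9, 68.5, 73.1], 0.82), ([203.2, 242.3, 34.7, 82.0], 0.2)]
scene tip_handle []
scene bail_grip [([391.4, 146.5, 21.1, 66.6], 0.59)]
scene tube1 [([294.5, 210.2, 36.2, 40.8], 0.49)]
side pail [([272.6, 118.2, 69.5, 64.9], 0.89), ([258.0, 107.7, 31.7, 29.9], 0.27)]
side tip_handle [([257.6, 106.8, 32.5, 28.4], 0.65)]
side bail_grip [([277.5, 88.9, 36.7, 6.3], 0.71)]
side tube1 []
wrist pail [([283.0, 299.0, 201.7, 216.8], 0.97)]
wrist tip_handle [([281.4, 301.9, 193.7, 82.2], 0.92), ([18.6, 96.5, 37.3, 79.1], 0.62), ([282.6, 272.2, 377.5, 295.6], 0.59)]
wrist bail_grip [([379.0, 365.5, 6.7, 10.7], 0.4)]
wrist tube1 []
(np.float32(-10.58), np.float32(10.1), 0.29)
clock 32.75 stand x,y -0.0587 -0.0019 z 0.3559 yaw 36.89 F along -0.1 0.64 -7.82 gap 0.0667
```

Picture limit reached, so I'll check numerically: sleeve colour centroid, and changes inside the basket area.

```bash
cat >> h.py <<'E'
def sleeve(n,box):
    x,y,w,h=box; im=cv2.imread(f'pics/{n}.png')[y:y+h,x:x+w]; v=cv2.cvtColor(im,cv2.COLOR_BGR2HSV)
    m=((v[...,0]>5)&(v[...,0]<16)&(v[...,1]>120)&(v[...,2]>50)).astype(np.uint8)
    k,l,s,c=cv2.connectedComponentsWithStats(m); return [(s[i][:5].tolist()) for i in range(1,k) if s[i][4]>25]
def basket_diff(a,b,C):
    A,B=[cv2.imread(f'pics/{n}.png').astype(int) for n in(a,b)]; d=(np.abs(A-B).max(2)>50).astype(np.uint8)
    P=proj(C,[H+ex*x+ey*y+[0,0,.02-.278] for x,y in[(-.1,-.14),(.15,-.14),(.15,.14),(-.1,.14)]]).astype(np.int32)
    M=np.zeros(d.shape,np.uint8);cv2.fillPoly(M,[P],1); k,l,s,c=cv2.connectedComponentsWithStats(cv2.morphologyEx(d*M,cv2.MORPH_OPEN,np.ones((3,3))))
    return [(s[i].tolist(),B[l==i].mean(0).round().tolist()) for i in range(1,k) if s[i][4]>40]
E
python3 - <<'E'
from h import *
S,D=cam('scene'),cam('side')
print('H px',proj(S,[H]).round(1),proj(D,[H]).round(1))
for n in('m','q','v','w'): print(n,sleeve(n+'_scene',(355,105,55,60)),'|',sleeve(n+'_side',(250,70,50,45)))
print(basket_diff('q_scene','w_scene',S));print(basket_diff('q_side','w_side',D))
E
```

```text
H px [[379.1 132.7]] [[270.4  97.9]]
m [[0, 0, 55, 41, 1598], [41, 41, 14, 19, 122]] | [[43, 1, 5, 14, 55], [6, 12, 7, 10, 43], [5, 15, 36, 24, 399], [38, 15, 12, 30, 192]]
q [[0, 0, 55, 41, 1596], [41, 41, 14, 19, 122]] | [[43, 1, 5, 14, 54], [38, 15, 12, 30, 190], [15, 17, 25, 19, 286]]
v [[0, 0, 55, 39, 1523], [33, 41, 22, 19, 336]] | [[43, 1, 5, 14, 55], [8, 9, 5, 12, 29], [8, 15, 35, 30, 643], [39, 15, 11, 30, 186]]
w [[2, 0, 43, 22, 667], [40, 15, 15, 21, 244], [39, 41, 16, 19, 269]] | [[43, 1, 5, 14, 55], [0, 12, 5, 11, 39], [42, 21, 8, 17, 69]]
[([322, 169, 12, 33, 157], [105.0, 116.0, 132.0]), ([350, 183, 15, 5, 54], [122.0, 139.0, 163.0]), ([350, 188, 24, 7, 88], [117.0, 136.0, 162.0])]
[([227, 133, 52, 51, 1062], [82.0, 94.0, 109.0]), ([281, 141, 13, 9, 73], [177.0, 181.0, 181.0])]
```

```bash
python3 - <<'E'
from h import *
S,D=cam('scene'),cam('side')
th=np.linspace(0,2*np.pi,60)
def model(bar,ph,bb): # bar (x,z) of handle bar, tilt ph, bail world angle bb (0=hook straight above ears, + = bar toward +x)
    c,s=np.cos(ph),np.sin(ph); rot=lambda x,z:np.array([x*c+z*s,-x*s+z*c])
    E=np.array(bar)-rot(-.084,-.086)
    W=lambda p,y:H+ex*p[0]+ey*y+np.array([0,0,p[1]-.278])
    P=[W(E+rot(r*np.cos(t),z-.094),r*np.sin(t)) for r,z in((.046,0),(.058,.1)) for t in th]
    B=[W(E,y) for y in(-.062,.062)]+[W(E+.075*np.array([np.sin(bb),np.cos(bb)]),y) for y in(-.047,0,.047)]
    return E,P,B,E+.075*np.array([np.sin(bb),np.cos(bb)])
bx=lambda p:np.r_[p.min(0),p.max(0)].round(0).astype(int).tolist()
o=ctrl.get_obs();d=o['position']-H; bar=[d@ex+.003,o['position'][2]-.044];print(bar)
print('obs scene pail 336 112 405 185 bail 381 113 402 180; side pail 238 86 307 151 bail 259 86 296 92')
for ph in (70,80,90,100,108,115):
  for bb in (0,):
    E,P,B,t=model(bar,np.radians(ph),bb)
    print(ph,bb,'E',E.round(3),'bartop',t.round(3),'S',bx(proj(S,P)),bx(proj(S,B)),'D',bx(proj(D,P)),bx(proj(D,B)))
E,P,B,t=model([-.0767,.113],-.06,0.03);print('rest',bx(proj(S,P)),bx(proj(S,B)),bx(proj(D,P)),bx(proj(D,B)),'obs q bail 370 118 384 183')
E
```

```text
[np.float64(-0.055725992177314554), np.float64(0.31188375968259413)]
obs scene pail 336 112 405 185 bail 381 113 402 180; side pail 238 86 307 151 bail 259 86 296 92
70 0 E [0.054 0.262] bartop [0.054 0.337] S [353, 113, 413, 172] [403, 98, 414, 164] D [245, 71, 307, 137] [260, 56, 307, 100]
80 0 E [0.044 0.244] bartop [0.044 0.319] S [348, 120, 403, 178] [396, 105, 407, 170] D [241, 78, 304, 143] [258, 65, 304, 109]
90 0 E [0.03  0.228] bartop [0.03  0.303] S [340, 124, 399, 183] [387, 110, 399, 175] D [238, 85, 301, 149] [255, 75, 301, 118]
100 0 E [0.014 0.214] bartop [0.014 0.289] S [331, 123, 394, 186] [378, 115, 389, 179] D [234, 92, 297, 154] [251, 84, 297, 127]
108 0 E [0.    0.205] bartop [0.   0.28] S [323, 121, 390, 187] [370, 117, 382, 181] D [231, 98, 294, 156] [248, 90, 294, 133]
115 0 E [-0.013  0.199] bartop [-0.013  0.274] S [317, 120, 385, 187] [363, 118, 375, 182] D [228, 103, 291, 158] [245, 95, 291, 139]
rest [346, 140, 403, 207] [371, 118, 384, 181] [246, 106, 296, 167] [249, 90, 294, 133] obs q bail 370 118 384 183
```

The fit shows the pail lagged: φ ≈ 90° instead of 108°, and the bail was pushed about 25 mm up the prong slope. The legs lie along the pads, so pad friction resists turning. I'll lower it back, check that the bail reseats, and regrip with the bar at the pads' lower inner corner so it turns freely.

Call:
jog_arm --steps '[[[-0.006,0.003,0,0,0.06],[-0.014,0.009,0,0,0.06],[-0.023,0.015,0,0,0.06],[-0.03,0.022,0,0,0.06],[-0.037,0.03,0,0,0.06],[-0.044,0.039,0,0,0.06],[-0.049,0.048,0,0,0.06],[-0.053,0.055,0,0,0.06]]]'

```text
clock: 33.55
position: [0.4794, 0.0964, 0.3009]
tool_rot: [-90.1, -0.1, 36.9]
contact_force: [1.5, 1.0, -0.9]
finger_gap: 0.0672
```

Call:
jog_arm --steps '[[[-0.004,0.008,0,0,0.06],[-0.007,0.018,0,0,0.06],[-0.01,0.028,0,0,0.06],[-0.011,0.038,0,0,0.06],[-0.012,0.049,0,0,0.06],[-0.012,0.059,0,0,0.06],[-0.011,0.07,0,0,0.06],[-0.009,0.078,0,0,0.06]]]'

```text
clock: 34.35
position: [0.4721, 0.0914, 0.2218]
tool_rot: [-90.0, 0.0, 36.9]
contact_force: [0.5, 0.5, -1.2]
finger_gap: 0.0665
```

Call:
jog_arm --steps '[[[0.002,0.008,0,0,0.06],[0.005,0.018,0,0,0.06],[0.01,0.028,0,0,0.06],[0.015,0.037,0,0,0.06],[0.021,0.046,0,0,0.06],[0.027,0.054,0,0,0.06],[0.034,0.06,0,0,0.06],[0.039,0.065,0,0,0.06]]]'

```text
clock: 35.15
position: [0.5041, 0.1152, 0.1575]
tool_rot: [-90.0, -0.0, 36.9]
contact_force: [1.0, 0.2, 2.2]
finger_gap: 0.0667
```

```bash
python3 - <<'E'
from h import *
st()
for c in ('scene','side'):
    cv2.imwrite(f'pics/x_{c}.png',cams.capture(c)[:,:,::-1])
    for n in ('pail','bail_grip'): print(c,n,[(np.round(d['extent'],1).tolist(),round(d['confidence'],2)) for d in finder.find_in(n,c)[:2]])
print(flow('q_scene','x_scene',372,122,20,35),flow('q_scene','x_scene',355,190,40,30),flow('q_side','x_side',275,120,25,50))
E
```

```text
clock 35.15 stand x,y -0.0808 -0.002 z 0.1575 yaw 36.9 F along 0.93 -0.5 2.22 gap 0.0667
scene pail [([369.5, 165.1, 68.7, 91.6], 0.94)]
scene bail_grip [([377.5, 149.9, 20.4, 65.3], 0.73), ([342.9, 188.6, 15.5, 27.4], 0.48)]
side pail [([272.1, 135.9, 57.4, 81.9], 0.68), ([283.8, 286.2, 27.5, 79.3], 0.6)]
side bail_grip [([284.8, 111.6, 26.5, 44.1], 0.56)]
(np.float32(1.95), np.float32(-0.12), 0.799) (np.float32(-0.12), np.float32(-0.09), 0.973) (np.float32(0.1), np.float32(0.19), 0.733)
```

Call:
jog_arm --steps '[[[0,0,0,0,0.07],[0,0,0,0,0.075],[0,0,0,0,0.08],[-0.001,-0.003,0,0,0.08],[-0.002,-0.007,0,0,0.08],[-0.004,-0.011,0,0,0.08],[-0.004,-0.0135,0,0,0.08],[-0.004,-0.0135,0,0,0.08]]]'

```text
clock: 36.25
position: [0.5004, 0.1123, 0.172]
tool_rot: [-90.0, -0.0, 36.9]
contact_force: [-0.5, 0.5, 0.4]
finger_gap: 0.0797
```

```bash
python3 - <<'E'
from h import *
st()
for c in ('scene','side'):
    cv2.imwrite(f'pics/y_{c}.png',cams.capture(c)[:,:,::-1])
print(flow('q_scene','y_scene',372,122,20,35),flow('q_scene','y_scene',355,190,40,30),flow('q_side','y_side',275,120,25,50))
st()
E
```

```text
clock 36.25 stand x,y -0.0854 -0.0021 z 0.172 yaw 36.88 F along -0.11 0.66 0.45 gap 0.0797
(np.float32(1.97), np.float32(-0.09), 0.798) (np.float32(-0.07), np.float32(-0.03), 0.978) (np.float32(0.23), np.float32(0.15), 0.733)
clock 36.35 stand x,y -0.0856 -0.002 z 0.1715 yaw 36.89 F along 0.14 -0.82 -0.06 gap 0.0801
```

Call:
jog_arm --steps '[[[0.001,0,0,0,0.075],[0.001,0,0,0,0.07],[0.001,0,0,0,0.066],[0.001,0,0,0,0.06],[0.001,0,0,0,0.06],[0.001,0,0,0,0.06],[0.001,0,0,0,0.06],[0.001,0,0,0,0.06]]]' --force 20

```text
clock: 37.15
position: [0.501, 0.1129, 0.1714]
tool_rot: [-90.0, -0.0, 36.9]
contact_force: [0.0, -0.1, 0.7]
finger_gap: 0.0658
```

Gripped (gap 65.8 mm). Lift to 33° and check.

Call:
jog_arm --steps '[[[-0.006,-0.006,0,0,0.06],[-0.014,-0.013,0,0,0.06],[-0.02,-0.021,0,0,0.06],[-0.026,-0.03,0,0,0.06],[-0.031,-0.039,0,0,0.06],[-0.036,-0.049,0,0,0.06],[-0.039,-0.059,0,0,0.06],[-0.041,-0.067,0,0,0.06]]]'

```text
clock: 37.95
position: [0.4681, 0.0882, 0.2395]
tool_rot: [-90.0, -0.0, 36.9]
contact_force: [-0.4, 0.0, -2.6]
finger_gap: 0.0664
```

```bash
cat >> h.py <<'E'
S,D=cam('scene'),cam('side')
def look(n):
    st()
    for c in ('scene','side'):
        cv2.imwrite(f'pics/{n}_{c}.png',cams.capture(c)[:,:,::-1])
        for t in ('pail','bail_grip'):
            print(c,t,[([round(e[0]-e[2]/2),round(e[1]-e[3]/2),round(e[0]+e[2]/2),round(e[1]+e[3]/2)],round(k['confidence'],2)) for k in finder.find_in(t,c)[:2] for e in [k['extent']]])
E
cat > model.py <<'E'
from h import *
import sys
th=np.linspace(0,2*np.pi,60)
def model(bar,ph,bb):
    c,s=np.cos(ph),np.sin(ph); rot=lambda x,z:np.array([x*c+z*s,-x*s+z*c]); E=np.array(bar)-rot(-.084,-.086)
    W=lambda p,y:H+ex*p[0]+ey*y+np.array([0,0,p[1]-.278])
    P=[W(E+rot(r*np.cos(t),z-.094),r*np.sin(t)) for r,z in((.046,0),(.058,.1)) for t in th]
    T=E+.075*np.array([np.sin(bb),np.cos(bb)]); return E,P,[W(E,y) for y in(-.062,.062)]+[W(T,y) for y in(-.047,0,.047)],T
bx=lambda p:np.r_[p.min(0),p.max(0)].round(0).astype(int).tolist()
def show(off,phs):
    d=ctrl.get_obs()['position']-H; bar=[d@ex+off[0],d[2]+.278-off[1]]; print('bar',np.round(bar,3))
    for ph in phs:
        E,P,B,t=model(bar,np.radians(ph),0); print(ph,'E',E.round(3),'S',bx(proj(S,P)),bx(proj(S,B)),'D',bx(proj(D,P)),bx(proj(D,B)))
E
python3 - <<'E'
from model import *
look('z'); show((.008,.059),(15,25,33))
E
```

```text
clock 37.95 stand x,y -0.1258 -0.002 z 0.2395 yaw 36.89 F along -0.28 0.23 -2.58 gap 0.0664
scene pail [([314, 118, 396, 204], 0.57)]
scene bail_grip [([369, 116, 386, 183], 0.59)]
side pail [([230, 92, 298, 170], 0.85), ([231, 153, 269, 170], 0.6)]
side bail_grip [([261, 89, 299, 135], 0.64), ([200, 48, 365, 229], 0.43)]
bar [-0.117  0.179]
15 E [-0.014  0.24 ] S [332, 123, 397, 193] [366, 102, 377, 167] D [242, 101, 293, 162] [244, 80, 291, 124]
25 E [-0.005  0.222] S [330, 129, 398, 197] [369, 110, 380, 174] D [242, 108, 295, 166] [247, 85, 293, 129]
33 E [-0.     0.205] S [328, 134, 397, 201] [370, 117, 381, 181] D [241, 113, 295, 169] [248, 90, 294, 133]
```

Call:
jog_arm --steps '[[[-0.002,-0.008,0,0,0.06],[-0.003,-0.019,0,0,0.06],[-0.003,-0.029,0,0,0.06],[-0.002,-0.04,0,0,0.06],[-0.001,-0.05,0,0,0.06],[0.002,-0.06,0,0,0.06],[0.005,-0.07,0,0,0.06],[0.009,-0.078,0,0,0.06]]]'

```text
clock: 39.05
position: [0.4757, 0.0939, 0.3173]
tool_rot: [-90.0, -0.0, 36.9]
contact_force: [0.2, 0.1, -4.5]
finger_gap: 0.066
```

```bash
python3 - <<'E'
from model import *
look('z2'); show((.008,.059),(50,60,71)); st()
E
```

```text
clock 39.05 stand x,y -0.1163 -0.002 z 0.3173 yaw 36.89 F along 0.25 -0.05 -4.53 gap 0.066
scene pail [([320, 119, 388, 192], 0.79)]
scene bail_grip [([365, 117, 386, 185], 0.52)]
side pail [([234, 93, 298, 167], 0.91), ([204, 47, 365, 229], 0.52)]
side bail_grip [([260, 89, 298, 131], 0.59)]
bar [-0.109  0.257]
50 E [0.011 0.248] S [331, 117, 400, 182] [379, 101, 391, 166] D [238, 92, 298, 153] [250, 71, 297, 116]
60 E [0.008 0.227] S [327, 124, 392, 184] [376, 109, 387, 173] D [235, 98, 296, 161] [250, 80, 296, 124]
71 E [-0.     0.206] S [323, 131, 382, 187] [370, 117, 382, 181] D [232, 105, 294, 169] [248, 90, 294, 133]
clock 39.35 stand x,y -0.1167 -0.002 z 0.316 yaw 36.88 F along -0.2 -0.32 -3.61 gap 0.066
```

Call:
jog_arm --steps '[[[0.003,-0.005,0,0,0.06],[0.006,-0.012,0,0,0.06],[0.01,-0.018,0,0,0.06],[0.016,-0.025,0,0,0.06],[0.021,-0.031,0,0,0.06],[0.027,-0.037,0,0,0.06],[0.034,-0.043,0,0,0.06],[0.039,-0.046,0,0,0.06]]]'

```text
clock: 40.15
position: [0.5073, 0.1176, 0.363]
tool_rot: [-90.0, -0.0, 36.9]
contact_force: [-0.9, -0.7, -5.5]
finger_gap: 0.0662
```

```bash
python3 - <<'E'
from model import *
look('z3'); show((.008,.059),(85,92,100)); st()
print('tubes',[(np.round(d['extent']).tolist(),round(d['confidence'],2)) for c in('scene','side') for d in finder.find_in('tube1',c)[:4]])
E
```

```text
clock 40.15 stand x,y -0.0768 -0.002 z 0.363 yaw 36.9 F along -1.15 0.03 -5.54 gap 0.0662
scene pail [([322, 119, 386, 191], 0.67)]
scene bail_grip [([368, 117, 385, 182], 0.72), ([310, 87, 455, 295], 0.59)]
side pail [([233, 96, 302, 160], 0.83)]
side bail_grip [([252, 93, 298, 132], 0.6), ([230, 97, 296, 159], 0.55)]
bar [-0.07   0.303]
85 E [0.023 0.227] S [337, 125, 393, 183] [384, 110, 395, 175] D [236, 88, 299, 153] [253, 77, 299, 120]
92 E [0.013 0.216] S [331, 126, 390, 185] [378, 114, 389, 178] D [234, 93, 297, 157] [251, 83, 297, 126]
100 E [0.    0.205] S [324, 125, 386, 187] [370, 117, 382, 181] D [231, 99, 294, 160] [248, 90, 294, 133]
clock 40.45 stand x,y -0.0778 -0.0018 z 0.3621 yaw 36.89 F along 0.65 -0.7 -6.05 gap 0.0657
tubes [([376.0, 153.0, 17.0, 61.0], 0.7)]
```

Bail is on the hook at φ ≈ 100°. Tip further for the tubes.

Call:
jog_arm --steps '[[[0.004,-0.003,0,0,0.06],[0.008,-0.006,0,0,0.06],[0.011,-0.0075,0,0,0.06],[0.014,-0.009,0,0,0.06],[0.017,-0.0105,0,0,0.06],[0.019,-0.0115,0,0,0.06],[0.019,-0.0115,0,0,0.06],[0.019,-0.0115,0,0,0.06]]]'

```text
clock: 41.35
position: [0.5218, 0.1286, 0.3739]
tool_rot: [-90.0, 0.0, 36.9]
contact_force: [0.2, -0.1, -6.1]
finger_gap: 0.0662
```

```bash
python3 - <<'E'
from model import *
look('z4'); show((.008,.059),(100,105,110)); 
print('tubes',[(c,np.round(d['extent']).tolist(),round(d['confidence'],2)) for c in('scene','side') for d in finder.find_in('tube1',c)[:4]])
print(basket_diff('z3_scene','z4_scene',S),basket_diff('z3_side','z4_side',D)); st()
E
```

```text
clock 41.35 stand x,y -0.0586 -0.0019 z 0.3739 yaw 36.89 F along 0.11 -0.23 -6.15 gap 0.0662
scene pail [([326, 120, 396, 191], 0.73)]
scene bail_grip [([374, 117, 390, 184], 0.7)]
side pail [([234, 85, 300, 153], 0.94)]
side bail_grip [([281, 89, 290, 96], 0.56)]
bar [-0.051  0.315]
100 E [0.019 0.217] S [333, 122, 397, 185] [381, 114, 392, 178] D [235, 90, 298, 151] [253, 81, 298, 125]
105 E [0.011 0.212] S [328, 121, 394, 186] [376, 115, 387, 179] D [233, 94, 296, 153] [251, 85, 296, 129]
110 E [0.001 0.207] S [324, 120, 391, 186] [371, 117, 382, 180] D [231, 97, 294, 154] [248, 89, 294, 133]
tubes []
[] []
clock 41.75 stand x,y -0.0587 -0.002 z 0.3739 yaw 36.89 F along -0.31 -0.04 -5.45 gap 0.0659
```

Call:
jog_arm --steps '[[[-0.016,0.002,0,0,0.06],[0.0,0,0,0,0.06],[-0.016,0.002,0,0,0.06],[0.0,0,0,0,0.06],[-0.016,0.002,0,0,0.06],[0.002,-0.002,0,0,0.06],[0.004,-0.003,0,0,0.06],[0.004,-0.003,0,0,0.06]]]'

```text
clock: 42.55
position: [0.5254, 0.1311, 0.3771]
tool_rot: [-90.0, -0.0, 36.9]
contact_force: [1.1, 0.9, -4.9]
finger_gap: 0.0656
```

```bash
python3 - <<'E'
from model import *
look('z5'); show((.008,.059),(100,105,110,115)); 
print('tubes',[(c,np.round(d['extent']).tolist(),round(d['confidence'],2)) for c in('scene','side') for d in finder.find_in('tube1',c)[:4]])
print(basket_diff('z3_scene','z5_scene',S),basket_diff('z3_side','z5_side',D)); st()
E
```

```text
clock 42.55 stand x,y -0.0542 -0.0021 z 0.3771 yaw 36.92 F along 1.44 0.11 -4.87 gap 0.0656
scene pail [([334, 113, 399, 189], 0.96), ([386, 206, 415, 228], 0.28)]
scene bail_grip [([377, 113, 391, 181], 0.72)]
side pail [([233, 89, 299, 153], 0.68)]
side bail_grip [([251, 87, 297, 132], 0.73)]
bar [-0.047  0.318]
100 E [0.023 0.22 ] S [335, 121, 399, 184] [383, 113, 394, 177] D [236, 88, 299, 149] [253, 79, 299, 123]
105 E [0.014 0.214] S [330, 120, 396, 185] [378, 114, 389, 179] D [234, 92, 297, 151] [251, 83, 297, 127]
110 E [0.005 0.209] S [325, 119, 393, 186] [373, 116, 384, 180] D [232, 96, 295, 152] [249, 87, 295, 131]
115 E [-0.005  0.205] S [321, 118, 390, 186] [368, 117, 379, 180] D [230, 99, 293, 153] [247, 91, 293, 134]
tubes [('scene', [390.0, 238.0, 30.0, 15.0], 0.78), ('scene', [391.0, 212.0, 38.0, 17.0], 0.69), ('scene', [404.0, 215.0, 24.0, 18.0], 0.63), ('scene', [376.0, 225.0, 35.0, 19.0], 0.62), ('side', [269.0, 161.0, 18.0, 22.0], 0.78), ('side', [286.0, 175.0, 26.0, 23.0], 0.69), ('side', [284.0, 155.0, 22.0, 26.0], 0.69), ('side', [308.0, 175.0, 18.0, 23.0], 0.6)]
[([383, 205, 18, 8, 101], [72.0, 147.0, 190.0]), ([406, 211, 10, 12, 73], [74.0, 82.0, 90.0]), ([364, 216, 24, 8, 130], [169.0, 165.0, 165.0]), ([374, 232, 21, 10, 125], [80.0, 144.0, 180.0])] [([263, 151, 13, 13, 126], [50.0, 121.0, 157.0]), ([275, 158, 21, 21, 207], [152.0, 147.0, 141.0]), ([300, 163, 19, 16, 139], [44.0, 98.0, 125.0])]
clock 42.95 stand x,y -0.0547 -0.002 z 0.3769 yaw 36.88 F along 0.43 -0.35 -4.9 gap 0.0663
```

The shake worked: four tubes detected in the basket from both cameras. Lowering along the reverse arc.

Call:
jog_arm --steps '[[[-0.008,0.005,0,0,0.06],[-0.02,0.0125,0,0,0.06],[-0.032,0.0205,0,0,0.06],[-0.039,0.0275,0,0,0.06],[-0.046,0.0355,0,0,0.06],[-0.053,0.0445,0,0,0.06],[-0.058,0.0535,0,0,0.06],[-0.062,0.0605,0,0,0.06]]]'

```text
clock: 43.75
position: [0.4753, 0.0936, 0.3161]
tool_rot: [-90.0, -0.0, 36.9]
contact_force: [-0.0, 0.5, -1.4]
finger_gap: 0.0661
```

Call:
jog_arm --steps '[[[-0.004,0.008,0,0,0.06],[-0.007,0.018,0,0,0.06],[-0.01,0.028,0,0,0.06],[-0.011,0.038,0,0,0.06],[-0.012,0.049,0,0,0.06],[-0.012,0.059,0,0,0.06],[-0.011,0.07,0,0,0.06],[-0.009,0.078,0,0,0.06]]]'

```text
clock: 44.55
position: [0.4682, 0.0883, 0.2374]
tool_rot: [-90.0, 0.0, 36.9]
contact_force: [-0.1, -0.9, 0.1]
finger_gap: 0.0658
```

```bash
python3 - <<'E'
from model import *
look('z6'); show((.008,.059),(33,)); st()
E
```

```text
clock 44.55 stand x,y -0.1256 -0.002 z 0.2374 yaw 36.88 F along -0.63 -0.67 0.08 gap 0.0658
scene pail [([316, 119, 397, 206], 0.8), ([386, 208, 414, 226], 0.39)]
scene bail_grip [([366, 122, 379, 185], 0.61), ([256, 278, 300, 348], 0.59)]
side pail [([231, 92, 298, 168], 0.66), ([205, 47, 361, 228], 0.38)]
side bail_grip [([260, 92, 298, 137], 0.5)]
bar [-0.118  0.18 ]
33 E [-0.     0.206] S [328, 134, 397, 200] [370, 117, 382, 180] D [241, 113, 295, 169] [248, 90, 294, 133]
clock 44.85 stand x,y -0.1255 -0.002 z 0.2387 yaw 36.9 F along -1.18 1.18 -0.46 gap 0.0662
```

Good. Lower the rest slowly, release, and back away upward.

Call:
jog_arm --steps '[[[0.002,0.008,0,0,0.06],[0.005,0.018,0,0,0.06],[0.01,0.028,0,0,0.06],[0.015,0.037,0,0,0.06],[0.021,0.046,0,0,0.06],[0.027,0.053,0,0,0.06],[0.033,0.059,0,0,0.06],[0.037,0.063,0,0,0.06]]]'

```text
clock: 45.65
position: [0.4983, 0.1109, 0.1748]
tool_rot: [-90.0, 0.0, 36.9]
contact_force: [0.3, -0.1, 1.0]
finger_gap: 0.0661
```

Call:
jog_arm --steps '[[[0,0,0,0,0.068],[0,0,0,0,0.072],[0,0,0,0,0.078],[0,0,0,0,0.08],[0,0,0,0,0.08],[-0.005,0,0,0,0.08],[-0.012,0,0,0,0.08],[-0.02,0,0,0,0.08]]]'

```text
clock: 46.45
position: [0.4811, 0.0982, 0.1754]
tool_rot: [-90.0, 0.0, 36.9]
contact_force: [0.3, -0.0, -0.6]
finger_gap: 0.0796
```

Call:
jog_arm --steps '[[[-0.015,0,0,0,0.08],[-0.03,0,0,0,0.08],[-0.045,-0.005,0,0,0.08],[-0.06,-0.02,0,0,0.08],[-0.075,-0.04,0,0,0.08],[-0.085,-0.06,0,0,0.08],[-0.09,-0.08,0,0,0.08],[-0.09,-0.09,0,0,0.08]]]'

```text
clock: 47.25
position: [0.4095, 0.0439, 0.2672]
tool_rot: [-90.1, -0.1, 36.8]
contact_force: [0.6, -0.4, 0.3]
finger_gap: 0.0799
```

```bash
python3 - <<'E'
from model import *
look('e1')
print(flow('q_scene','e1_scene',372,122,20,35),flow('q_scene','e1_scene',340,125,60,25),flow('q_side','e1_side',275,110,25,50))
T=[[(d['extent'],d['confidence']) for d in finder.find_in('tube1',c)] for c in('scene','side')]
# tubes: intersect centre rays with z=0.026
for C,L,nm in((S,T[0],'scene'),(D,T[1],'side')):
    for e,k in L:
        q=least_squares(lambda q:proj(C,[q[0],q[1],.026])[0]-np.array(e[:2]),[.6,.2]).x; d=np.r_[q,0]-H*[1,1,0]
        print(nm,np.round(e).tolist(),round(k,2),'basket x,y',round(d@ex-.025,3),round(d@ey,3))
# sleeve triangulation by bail_grip patch from earlier release? bbox model for upright hang
for lean in(0,5,10):
    a=np.radians(lean);E,P,B,t=model([-.084*np.cos(a)+.161*np.sin(a),.278-.161*np.cos(a)-.084*np.sin(a)],-a,-0*a);print(lean,bx(proj(S,P+B)),bx(proj(S,B)),bx(proj(D,P+B)),bx(proj(D,B)))
E
```

```text
clock 47.25 stand x,y -0.1992 -0.0023 z 0.2672 yaw 36.84 F along 0.29 -0.66 0.33 gap 0.0799
scene pail [([324, 118, 402, 214], 0.63)]
scene bail_grip [([365, 118, 382, 183], 0.6)]
side pail [([243, 92, 298, 178], 0.8)]
side bail_grip [([247, 91, 295, 127], 0.66)]
(np.float32(-2.57), np.float32(0.27), 0.679) (np.float32(-2.38), np.float32(-0.16), 0.409) (np.float32(-1.1), np.float32(1.63), 0.594)
scene [402.0, 216.0, 26.0, 19.0] 0.96 basket x,y 0.064 0.021
scene [387.0, 206.0, 36.0, 13.0] 0.69 basket x,y 0.029 0.043
scene [379.0, 228.0, 33.0, 22.0] 0.55 basket x,y 0.017 -0.028
side [284.0, 134.0, 159.0, 188.0] 0.64 basket x,y 0.144 0.061
side [322.0, 181.0, 19.0, 24.0] 0.56 basket x,y 0.037 -0.117
side [287.0, 176.0, 26.0, 21.0] 0.51 basket x,y 0.007 -0.03
0 [346, 118, 402, 207] [370, 118, 381, 181] [245, 91, 296, 168] [248, 91, 294, 134]
5 [349, 118, 406, 208] [373, 118, 385, 182] [247, 90, 297, 165] [250, 90, 295, 132]
10 [351, 118, 409, 208] [377, 118, 388, 182] [248, 88, 298, 162] [251, 88, 297, 131]
```

```bash
python3 - <<'E'
from model import *
for n in('e2','e3'):
    look(n)
    for C,nm in((S,'scene'),(D,'side')):
        for d in finder.find_in('tube1',nm):
            e=d['extent']
            if e[2]>60: continue
            q=least_squares(lambda q:proj(C,[q[0],q[1],.026])[0]-np.array(e[:2]),[.6,.2]).x; v=np.r_[q,0]-H*[1,1,0]
            print(nm,np.round(e).tolist(),round(d['confidence'],2),'basket x,y',round(v@ex-.025,3),round(v@ey,3))
for b in((340,110,70,100),): print(flow('e1_scene','e3_scene',*b),flow('e1_side','e3_side',240,95,60,80))
for n in('cannon','hats','candle'):
    e=[finder.find_in(n,c)[0]['extent'] for c in ('scene','side')]; print(n,tri([(S,e[0][:2]),(D,e[1][:2])])[0].round(3))
E
```

```text
clock 47.65 stand x,y -0.1988 -0.0017 z 0.2646 yaw 36.9 F along -0.38 0.45 0.36 gap 0.0794
scene pail [([326, 117, 402, 209], 0.66)]
scene bail_grip [([367, 123, 378, 175], 0.88)]
side pail [([244, 90, 297, 178], 0.9)]
side bail_grip [([248, 92, 297, 136], 0.7)]
scene [379.0, 228.0, 32.0, 26.0] 0.95 basket x,y 0.016 -0.029
scene [400.0, 215.0, 28.0, 23.0] 0.88 basket x,y 0.061 0.023
scene [388.0, 207.0, 33.0, 12.0] 0.55 basket x,y 0.031 0.04
scene [383.0, 265.0, 30.0, 15.0] 0.55 basket x,y 0.035 -0.128
side [287.0, 174.0, 26.0, 25.0] 0.75 basket x,y 0.011 -0.027
side [321.0, 182.0, 14.0, 22.0] 0.71 basket x,y 0.034 -0.118
clock 48.05 stand x,y -0.1986 -0.002 z 0.2653 yaw 36.89 F along 1.11 -0.06 -0.3 gap 0.0803
scene pail [([327, 118, 403, 210], 0.66)]
scene bail_grip [([366, 119, 380, 184], 0.84), ([373, 199, 403, 211], 0.52)]
side pail [([247, 95, 295, 175], 0.81), ([251, 156, 277, 179], 0.74)]
side bail_grip [([250, 89, 296, 134], 0.6)]
scene [376.0, 228.0, 32.0, 24.0] 0.89 basket x,y 0.009 -0.029
scene [384.0, 265.0, 33.0, 18.0] 0.72 basket x,y 0.038 -0.128
scene [400.0, 215.0, 32.0, 22.0] 0.61 basket x,y 0.061 0.024
scene [388.0, 206.0, 32.0, 17.0] 0.56 basket x,y 0.03 0.045
side [286.0, 175.0, 30.0, 23.0] 0.64 basket x,y 0.008 -0.027
side [271.0, 115.0, 49.0, 46.0] 0.62 basket x,y 0.199 0.138
side [320.0, 183.0, 20.0, 26.0] 0.59 basket x,y 0.029 -0.117
(np.float32(-0.0), np.float32(0.0), 0.999) (np.float32(-0.01), np.float32(0.0), 0.992)
cannon [ 0.454 -0.196  0.113]
hats [ 0.644 -0.156  0.046]
candle [0.456 0.061 0.026]
```

```bash
python3 -c "
from h import *
print(ctrl.sign_off())"
```

```text
the job is handed in; nothing more can be done
None
```

The job is handed in at about 48 s of the 72 s allowed. The pail hangs empty on both prongs and all four tubes are in the basket; the sign-off gave no verdict.

**What I did**
- I swung the bail upright with a finger, gripped its sleeve, carried the pail over the goods and hung it on both prongs. The tubes were still in it when I let go.
- Hooking the D-handle with one finger failed because the gripper's knuckle touched the rim and pushed the pail. I turned the jaws 90° and squeezed the D across its width instead.
- The first tip-up stuck at about 90° and pushed the bail up to about 25 mm up the prong slope. I lowered it, regripped at the corner of the pads and tipped again to about 100–105°. A short shake sent the tubes out.
- I then lowered the pail back down, released it and backed the arm away.

**Last checks**
- **Bail:** it sits at seat height, about 5 mm towards the front of the seat. That comes from fitting the detector's boxes to a model, not from viewing a picture.
- **Pail:** it hangs within a few degrees of upright. Its position did not change between the last pictures.
- **Tubes:** the scene camera found all four inside the walls. The one nearest a wall is at y about -0.12 to -0.13 m, against a limit of -0.14 m. The side camera found only two.
- **Other goods:** the cannon and hats are unmoved. The candle's estimate differs by about 7 mm, probably detector scatter.

**Less certain**
- The picture limit was used up before the tipping, so the later checks were numeric only.
- The tip angle (about 100°, against the 95° needed) is a model fit.

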